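# Unplug the salt mills and pick the full tin for refilling

## Task

Get the salt mills ready for refilling: first switch the charging dock off by pressing the ring-marked end of its red rocker fully down, then pull every mill straight up out of its sprung bay and stand it upright on the wooden tray. Two identical closed tins stand on the worktop: lift each in turn to feel which is heavier, stand the heavier (full) one upright on the tray with the mills, and stand the lighter one upright in the blue box for the refill shop. Leave the other things where they are.

Things in the scene. Friction and masses are not known exactly. Their poses are not given: they have to be found in the camera images.
- dock: black charging dock with three bays in a row, fixed. Origin: centre of its underside below the middle bay; its -y axis runs along the bays to the switch. Footprint 92 mm in x (centred), y -187 to +113 mm. Top at z = 44 mm round the bays; at y = -109 to -187 mm a switch pod, top at z = 52 mm.
- bay_1 (a point): floor centre of the square bay at dock y = -70 mm, 20 mm above the worktop. Bay 42 mm wide, 24 mm deep. Two sprung rollers in its -x and +x walls snap in above a mill's foot: pull the mill straight up with about 10 N beyond its weight; it yields after 2 to 4 mm, the rollers rub on its foot up to about 15 mm, and the foot is out after 24 mm. Bays are 70 mm apart.
- bay_2 (a point): floor centre of the square bay at dock y = 0 mm, 20 mm above the worktop. Bay 42 mm wide, 24 mm deep. Two sprung rollers in its -x and +x walls snap in above a mill's foot: pull the mill straight up with about 10 N beyond its weight; it yields after 2 to 4 mm, the rollers rub on its foot up to about 15 mm, and the foot is out after 24 mm. Bays are 70 mm apart.
- bay_3 (a point): floor centre of the square bay at dock y = 70 mm, 20 mm above the worktop. Bay 42 mm wide, 24 mm deep. Two sprung rollers in its -x and +x walls snap in above a mill's foot: pull the mill straight up with about 10 N beyond its weight; it yields after 2 to 4 mm, the rollers rub on its foot up to about 15 mm, and the foot is out after 24 mm. Bays are 70 mm apart.
- rocker_end (a point): spot to press: the ring-marked end (farther from the bays) of the red rocker, on its upper face. Rocker 28 mm wide (dock x), 50 mm long (dock y), proud of the pod, pivot at dock y = -148, z = 58 mm; this spot is 16 mm from the pivot, about 67 mm above the worktop when on and 61 mm when off.
- rocker (a joint): angle of the rocker switch in rad: about 0 = on (ring end up), 0.4 = off (ring end fully down). It stays where it is left; the ring end goes down under 3 to 4 N.
- mill_a: one of up to three alike square salt mills, 118 mm tall, 0.17 to 0.25 kg: steel upper half, black cap, amber chamber. Origin: centre of underside, z up. Foot 38x38 mm to z = 10, neck 33x33 to 26, straight body 44x44 mm from 26 up to 118 mm (grip its flat sides). At the start upright in a dock bay, sides parallel to the dock's. None if absent.
- mill_b: one of up to three alike square salt mills, 118 mm tall, 0.17 to 0.25 kg: steel upper half, black cap, amber chamber. Origin: centre of underside, z up. Foot 38x38 mm to z = 10, neck 33x33 to 26, straight body 44x44 mm from 26 up to 118 mm (grip its flat sides). At the start upright in a dock bay, sides parallel to the dock's. None if absent.
- mill_c: one of up to three alike square salt mills, 118 mm tall, 0.17 to 0.25 kg: steel upper half, black cap, amber chamber. Origin: centre of underside, z up. Foot 38x38 mm to z = 10, neck 33x33 to 26, straight body 44x44 mm from 26 up to 118 mm (grip its flat sides). At the start upright in a dock bay, sides parallel to the dock's. None if absent.
- tin_a: one of two identical closed salt tins, green, pale label on two sides, steel lid (fixed). Body 60x60 mm, lid 62x62 mm from z = 56 to 72 mm, top 73.5 mm. Origin: centre of underside, z up. One is full (0.32 to 0.45 kg), the other nearly empty (0.11 to 0.19 kg); only the weight tells which, and they may stand either way round.
- tin_b: one of two identical closed salt tins, green, pale label on two sides, steel lid (fixed). Body 60x60 mm, lid 62x62 mm from z = 56 to 72 mm, top 73.5 mm. Origin: centre of underside, z up. One is full (0.32 to 0.45 kg), the other nearly empty (0.11 to 0.19 kg); only the weight tells which, and they may stand either way round.
- tray: pale wooden refill tray with a low rim, fixed, 190 mm in its x and 220 mm in its y, rim 20 mm high and 6 mm thick, inner floor 6 mm above the worktop; a small brass handle bow 40 mm high stands on the middle of the rim at each y end. Origin: centre of its underside.
- return_box: open blue plastic box for the refill shop, fixed, 160 mm in its x and 200 mm in its y, 55 mm high, walls 4 mm, inner floor 4 mm above the worktop. Origin: centre of its underside. The spice jar stands in its -y end; the +y part is free.
- mug: bystander: light blue mug with pale dots, 92x124x93 mm, origin under its centre
- clear_shaker: bystander: clear salt shaker with a grey cap, 44 mm across, 90 mm high, origin under its centre
- pot: bystander: low cream pot with red bands, 63 mm across, 34 mm high, origin under its centre
- spice_jar: bystander: spice jar with black cap, 40 mm across, 105 mm high, standing in the return box at about y = -68 mm of the box; origin under its centre
Things that resemble listed ones, but are neither listed nor needed, are in the scene too. What is shaped like the tin_a but purple or turquoise is not meant.

How it is judged:
On the way:
1. the dock is switched off at its rocker while the mills still sit in their bays (value of joint rocker above 0.3 rad and z of each of mill_a, mill_b, mill_c in the frame of dock below 0.026 m and horizontal distance between each of mill_a, mill_b, mill_c and dock below 0.09 m), for 0.2 s.
At the end, for the whole second after the job is handed in: Rocker off (over 0.3 rad); all mills present and the heavier tin (it weighs on the tray with over 2.5 N) upright (0.15 rad) on the tray's floor, centres within 75x85 mm, tin 68x78, of its centre; the lighter tin upright on the box's floor within 56x74 mm of its centre; all at rest (value of joint rocker above 0.3 rad and x of mill_a in the frame of tray between -0.075 and 0.075 m and y of mill_a in the frame of tray between -0.085 and 0.085 m and z of mill_a in the frame of tray between 0 and 0.012 m and angle between each of mill_a, mill_b, mill_c's own z axis and vertical below 0.15 rad and linear speed of each of mill_a, mill_b, mill_c below 0.02 m/s and x of mill_b in the frame of tray between -0.075 and 0.075 m and y of mill_b in the frame of tray between -0.085 and 0.085 m and z of mill_b in the frame of tray between 0 and 0.012 m and x of mill_c in the frame of tray between -0.075 and 0.075 m and y of mill_c in the frame of tray between -0.085 and 0.085 m and z of mill_c in the frame of tray between 0 and 0.012 m and ((x of tin_a in the frame of tray between -0.068 and 0.068 m and y of tin_a in the frame of tray between -0.078 and 0.078 m and z of tin_a in the frame of tray between 0 and 0.012 m and angle between each of tin_a, tin_b's own z axis and vertical below 0.15 rad and linear speed of each of tin_a, tin_b below 0.02 m/s and contact force between tin_a and tray above 2.5 N and x of tin_b in the frame of return_box between -0.056 and 0.056 m and y of tin_b in the frame of return_box between -0.074 and 0.074 m and z of tin_b in the frame of return_box between 0 and 0.012 m) or (x of tin_b in the frame of tray between -0.068 and 0.068 m and y of tin_b in the frame of tray between -0.078 and 0.078 m and z of tin_b in the frame of tray between 0 and 0.012 m and angle between each of tin_b, tin_a's own z axis and vertical below 0.15 rad and linear speed of each of tin_b, tin_a below 0.02 m/s and contact force between tin_b and tray above 2.5 N and x of tin_a in the frame of return_box between -0.056 and 0.056 m and y of tin_a in the frame of return_box between -0.074 and 0.074 m and z of tin_a in the frame of return_box between 0 and 0.012 m))); the robot touches nothing.
It fails at once if the light blue mug with pale dots is knocked more than 5 cm away or over (distance of mug from where it was at the start of the episode above 0.05 m or angle between mug's own z axis and vertical above 0.6 rad).
It fails at once if the clear salt shaker with grey cap is knocked more than 5 cm away or over (distance of clear_shaker from where it was at the start of the episode above 0.05 m or angle between clear_shaker's own z axis and vertical above 0.6 rad).
It fails at once if the low cream pot with red bands is knocked more than 5 cm away or over (distance of pot from where it was at the start of the episode above 0.05 m or angle between pot's own z axis and vertical above 0.6 rad).
It fails at once if the spice jar with black cap is knocked more than 5 cm away or over (distance of spice_jar from where it was at the start of the episode above 0.05 m or angle between spice_jar's own z axis and vertical above 0.6 rad).
Of mill_a, mill_b, mill_c only 2 to 3 are there at a start; the rules pass over those that are not, and their reading is None.
At some moment in a run one of tin_a, tin_b may be knocked a few centimetres aside while the robot is not near it.
Once in a run the grip may slacken for a moment while it holds something.
It also fails if it takes over 208 s, if anything falls off the work surface, if the arm or the gripper's body presses on something with over 40 N, if the wrist force passes 120 N, or if a joint passes its speed limit or range.

## Robot

A 6-joint arm with a two-finger parallel gripper is mounted at the origin on a cart in front of the work surface, level with it; the furniture and walls round the work are solid. World frame = base frame: x ahead of the robot, y to its left, z up, the work surface at z = 0. Lengths are in m, angles in rad, forces in N, time in s.
With the tool pointing down it reaches from about 0.375 to 0.9 m from the base axis. Payload 3.1 kg.
Tool frame: the origin (TCP) lies midway between the tips of the shut fingers; the grasp point (between the pads) lies 19 mm behind it; z points along the fingers, y is the line along which they close (so a half turn about z gives the same grasp; the last joint's range is limited). The gripper opens to 87 mm and grips with 3 to 60 N. Pads are 19 mm wide; open, the fingers measure 117 mm over their backs; the gripper's body (75 mm by 190 mm) begins 51 mm behind the grasp point.
Start: joints at [-1.462, 0.527, 1.433, -0, 1.181, -0.178], TCP at [0.177, -0.599, 0.191] pointing down, gripper open.
Joint ranges: [-3.08, 3.08], [-0.75, 2.2], [0.22, 2.44], [-1.43, 4.57], [0, 2.65], [-2.85, 2.85]. Speed limits (rad/s): [2.79, 2.79, 3.14, 3.14, 3.14, 3.14].

## Interface

Orientations are given as a unit quaternion [x, y, z, w].
In Python, from bench import bot, viewer gives the robot as it stands.
- The arm moves only by the tool jog_arm, never from a script. Its argument "motion" is one flat list of numbers, 5 for each row, row after row: the shift along the tool's x, y, z in units of 50 mm (1.0 is 50 mm), then the turn about the tool's z in units of 5 degrees (1.0 is 5 degrees), then the closure, from -1 (fully open) to 1 (shut). A call has 1 to 12 rows; each row shifts and turns the commanded pose from where the row before left it, along the tool's axes as they then stand; what a row does not reach is not made up. A row lasts 1/10 s, in which the tool goes at most 50 mm and 8.59 degrees, less where a joint would pass 70% of its speed; a pose out of reach is approached as far as the arm can. A call is refused whole if a number of a shift passes 1 or a number of a turn 1, either way. A call with a gripper value outside its range is refused whole. The fingers move at their own pace and stop on an object; the grip force is fixed at half the most. Time passes only in rows, so rows that do not move let the fingers close. It gives the time, the measured TCP pose, the force, the opening and the grip force at its end, in the units of the state.
- bot.sense(): the state, without advancing time (a new reading comes with each control period).
- viewer.snapshot(name): name is "scene" or "top"; returns the picture (384x512x3 uint8, red, green, blue); there is no depth.
- viewer.camera_params(name): a dict with "fx", "fy", "cx", "cy" (pixels), "R" (3x3) and "t" (3): a world point X has camera coordinates R X + t. Camera axes: x right, y down, z forward; pixel columns grow to the right and rows downward; lengths in m; the calibration is good to about 2 mm. A picture is of the moment at which its call begins. camera_params takes no time and is no camera call.
- bot.finish_job(): hands the job in; it is judged then, once.
The state is a dict: "t": time; "joint_positions": joint angles; "qd": joint speeds; "tau": joint torques, N m; "eef_pos": TCP position; "tool_rot": TCP orientation; "ft_force": force on the tool from outside, world axes, zero at the start; "moment": the same for the moment, N m; "width": opening from 0.0 (shut) to 1.0 (fully open); "finger_force": force on a finger pad.
Only numpy, scipy, OpenCV 4.12 (cv2) and the standard library are available. Lean on these libraries where they do the work, as an engineer would, in place of code of your own. Each camera call takes 0.05 s, during which the arm holds its last target. There are 200 camera calls.

## Working session

There is one attempt and no reset: what is moved stays moved. The work goes in short steps, Python scripts to look and compute and a tool call to move; the robot and the scene stay as the last step left them, time stands still between calls to the robot, and variables do not carry over. Pictures are saved under pics/ and viewed, at most 14 in all, crops included, and the job is handed in when it is done.

Besides the shell and the picture viewer there is one more tool, called after "Request:" in YAML: its name, and indented under it one key for each argument. jog_arm: Moves the arm, as the interface text tells. Its arguments: {"type":"object","properties":{"motion":{"type":"array"}},"required":["motion"]}

```bash
mkdir -p pics
python3 - <<'E'
from bench import bot, viewer
import cv2
for n in("scene","top"):
    im=viewer.snapshot(n); cv2.imwrite(f"pics/{n}0.png",cv2.resize(im[:,:,::-1],(800,600),interpolation=cv2.INTER_CUBIC)); cv2.imwrite(f"pics/raw_{n}0.png",im[:,:,::-1])
    print(viewer.camera_params(n))
print(bot.sense())
E
```

```text
{'fx': 430.1070002694032, 'fy': 430.1070002694032, 'cx': 257.11348238207296, 'cy': 190.4236575831576, 'R': array([[-0.86844363, -0.49573467, -0.00726633],
       [-0.37579002,  0.6677395 , -0.64257748],
       [ 0.32339995, -0.55531171, -0.76618625]]), 't': array([0.43293442, 0.33822961, 1.31613088])}
{'fx': 466.4799737944131, 'fy': 466.4799737944131, 'cx': 253.59878223148306, 'cy': 199.711444580493, 'R': array([[-0.27201469, -0.96226213,  0.00772008],
       [-0.74927343,  0.20675886, -0.62915825],
       [ 0.60381896, -0.17692474, -0.77723889]]), 't': array([0.02721807, 0.49474846, 1.60690258])}
{'t': 0.1, 'joint_positions': array([-1.46252066e+00,  5.28370447e-01,  1.43376978e+00, -7.79811691e-06,
        1.18144955e+00, -1.78511781e-01]), 'qd': array([ 0.00111165, -0.00262034, -0.00379745,  0.00146538,  0.0005549 ,
        0.00141284]), 'tau': array([-3.43626107e-04, -4.40985525e+01, -1.77150911e+01,  6.34608977e-02,
        5.33476355e-02, -3.42393446e-05]), 'eef_pos': array([ 0.17673339, -0.5987259 ,  0.18997267]), 'tool_rot': array([ 9.89736018e-01,  1.42904223e-01,  3.14568787e-05, -9.98074913e-04]), 'ft_force': array([0.49785189, 0.50047437, 0.05762403]), 'moment': array([-0.01360274,  0.0373766 , -0.00707227]), 'finger_force': 0.0, 'width': 0.9997755456724663}
```

View pics/scene0.png

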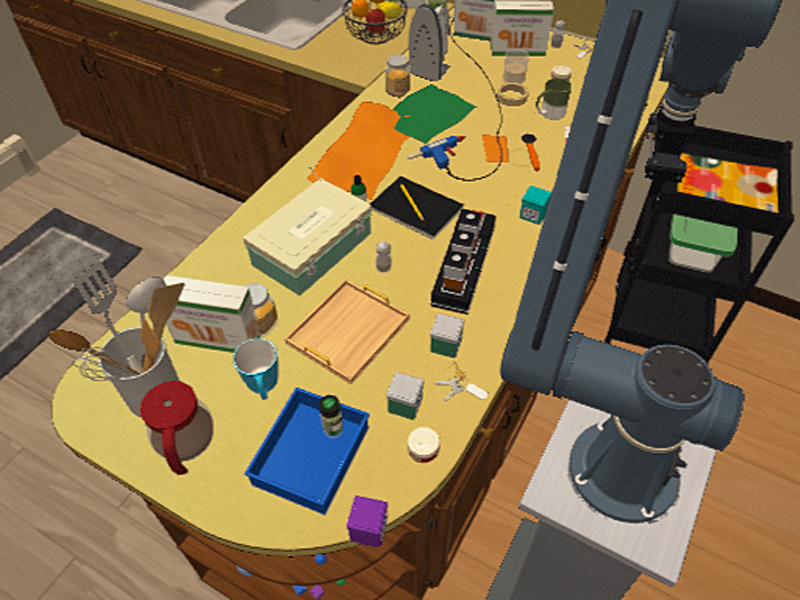

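View pics/top0.png

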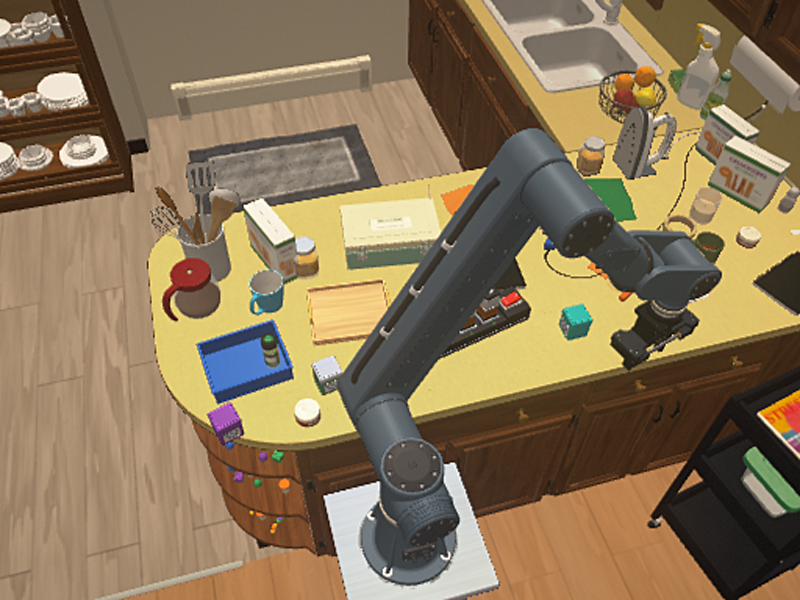

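The scene view shows the dock at about (465,258), the tray at (348,330) and the box at (308,448). The green tins are at (447,335) and (405,395). The purple (368,520) and turquoise (535,203) tins are decoys because their colours are excluded. Next I'll enlarge the dock and the tins.

```bash
cat > h.py <<'E'
import cv2, numpy as np
def crop(src,x0,y0,w,h,s):
    a=cv2.resize(src[y0:y0+h,x0:x0+w],None,fx=s,fy=s,interpolation=cv2.INTER_CUBIC)
    for x in range(-(-x0//10)*10,x0+w,10):
        cv2.line(a,((x-x0)*s,0),((x-x0)*s,6),(0,0,255),1); cv2.putText(a,str(x),((x-x0)*s,16),0,.35,(0,0,255),1)
    for y in range(-(-y0//10)*10,y0+h,10):
        cv2.line(a,(0,(y-y0)*s),(6,(y-y0)*s),(0,0,255),1); cv2.putText(a,str(y),(8,(y-y0)*s+4),0,.35,(0,0,255),1)
    return a
E
python3 - <<'E'
import cv2,numpy as np
from h import crop
s=cv2.imread("pics/raw_scene0.png")
a=crop(s,270,125,57,85,7);b=crop(s,245,195,57,85,7)
cv2.imwrite("pics/c1.png",np.hstack([a,b]))
c=crop(s,150,170,125,165,3);cv2.imwrite("pics/c2.png",crop(s,150,170,130,164,6)[:,:][:,:].copy() if 0 else cv2.resize(crop(s,150,170,130,164,6),None,fx=.6,fy=.6,interpolation=cv2.INTER_AREA))
E
```

```text
(no output)
```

View pics/c1.png

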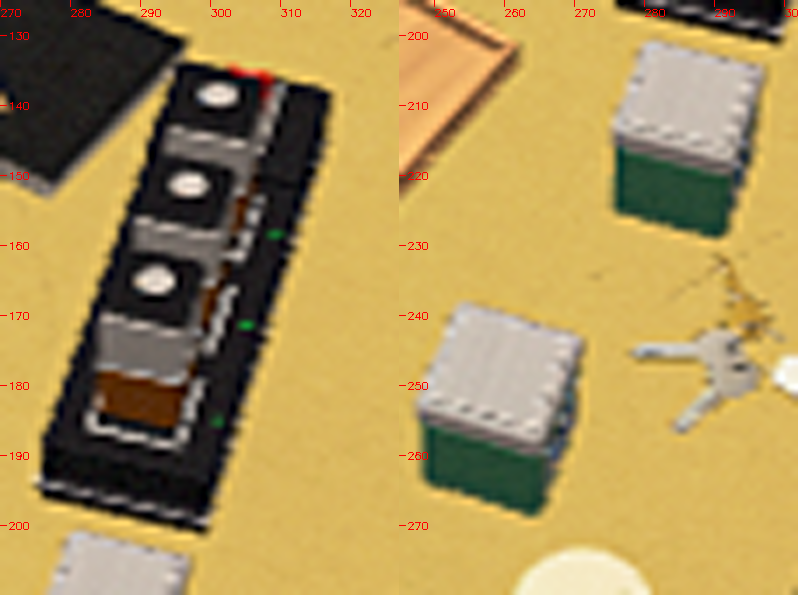

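View pics/c2.png

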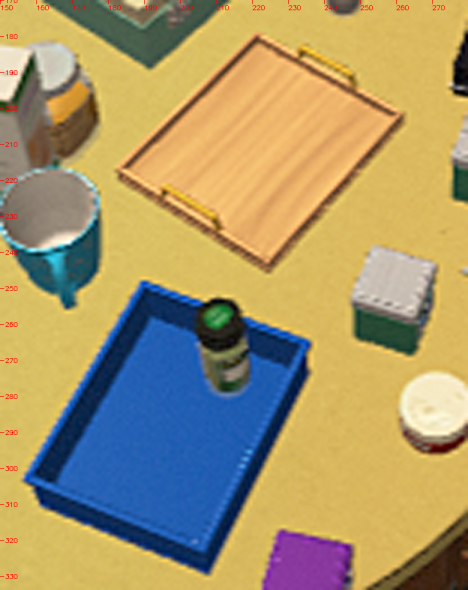

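Three mills are docked, with cap dots at scene raw px (299.5,138), (295.5,151) and (290.7,165). The rocker is at the far end, around (303,136). The green tins' lids are at about (286,209) and (260,248), and these are the listed tins. The spice jar is in the top-right end of the box.

```bash
cat >> h.py <<'E'
from scipy.optimize import least_squares
def proj(C,X):
    p=np.asarray(X)@np.array(C["R"]).T+C["t"]; return p[:,:2]/p[:,2:]*[C["fx"],C["fy"]]+[C["cx"],C["cy"]]
def ray(C,uv,z):
    R=np.array(C["R"]);c=-R.T@C["t"];d=R.T@[(uv[0]-C["cx"])/C["fx"],(uv[1]-C["cy"])/C["fy"],1]
    return c+d*(z-c[2])/d[2]
def place(p,X):
    c,s=np.cos(p[2]),np.sin(p[2]);X=np.asarray(X,float)
    return np.c_[p[0]+c*X[:,0]-s*X[:,1],p[1]+s*X[:,0]+c*X[:,1],X[:,2]]
def fit(C,X,uv,th):
    p0=np.r_[np.mean([ray(C,q,x[2])[:2] for q,x in zip(uv,X)],0),th]
    r=least_squares(lambda p:(proj(C,place(p,X))-uv).ravel(),p0)
    return r.x,np.abs(r.fun).max(),r.fun.reshape(-1,2).round(1).tolist()
E
python3 - <<'E'
import numpy as np
from h import *
from bench import viewer
C=viewer.camera_params("scene")
dots=np.array([(299.5,138.3),(295.5,151.3),(290.7,165)])
P=[ray(C,d,.138) for d in dots];print("mills",np.round(P,4))
d=P[2]-P[0];th=np.arctan2(d[1],d[0])-np.pi/2;print(np.linalg.norm(d))
print("dock dots",fit(C,[(0,-.07,.138),(0,0,.138),(0,.07,.138)],dots,th))
X=[(0,-.07,.138),(0,0,.138),(0,.07,.138),(-.046,.113,0),(.046,.113,0)]
for sg in(1,-1):
    Y=np.array(X)
    Y[:,0]*=sg
    print("dock",fit(C,Y,np.r_[dots,[(275.5,195.5),(299,201)]],th))
h=.031
T=lambda h,b:[(-h,-h,.072),(h,-h,.072),(h,h,.072),(-h,h,.072),(-b,h,0),(b,h,0)]
for n,uv in dict(t1=[(279.5,201),(296.8,204.3),(292.8,217.5),(275,212.8),(275.2,225.3),(290,229)],t2=[(253.5,238),(270.8,243.8),(266,258.5),(248,253.3),(248.8,263.6),(264.7,268.7)]).items():
    uv=np.array(uv);uv=uv[[1,0,3,2,5,4]] # guess handedness
    for order in ([0,1,2,3,4,5],[1,0,3,2,5,4]):
        q=uv[order]; print(n,[fit(C,T(.031,.030),q,t)[:2] for t in(0,1.5,3,4.5)][0:4:1])
uv=np.array([(221.7,180),(262,202.2),(224.4,243),(183,218)])
B=lambda a,b,z:np.array([(-a,-b,z),(a,-b,z),(a,b,z),(-a,b,z)])
for n,uv,b in(("tray",uv,B(.095,.11,.02)),("box",np.array([(189.7,248.6),(235.8,265.3),(207.5,325),(157.5,303.3)]),B(.08,.1,.055))):
    for sg in(1,-1):
        for t in(0,2,4):
            r=fit(C,b*[sg,1,1],uv,t)
            if r[1]<3: print(n,r)
for n,uv in dict(pot=(271,281),shaker_top=(245.,156)).items(): print(n,ray(C,uv,.034 if n=='pot' else .09))
E
```

```text
mills [[ 0.5261 -0.365   0.138 ]
 [ 0.5088 -0.2972  0.138 ]
 [ 0.4933 -0.2286  0.138 ]]
0.14026378321572505
dock dots (array([ 0.50935979, -0.29693635,  0.23550504]), np.float64(0.1847502607533329), [[0.1, 0.0], [-0.2, -0.0], [0.1, -0.0]])
dock (array([ 0.50897986, -0.30046274,  0.2222162 ]), np.float64(24.85264448116078), [[0.9, -0.5], [0.3, -0.6], [0.4, -0.7], [23.0, 5.7], [-24.9, -5.4]])
dock (array([ 0.50945503, -0.29917958,  0.24956663]), np.float64(0.9068182974174306), [[0.1, -0.4], [0.1, -0.4], [0.6, -0.4], [-0.9, 0.7], [0.1, 0.3]])
t1 [(array([ 0.44110987, -0.09763979,  0.21274781]), np.float64(1.5004828737495188)), (array([ 0.44110987, -0.09763979,  0.21274822]), np.float64(1.5004812540986734)), (array([ 0.44110987, -0.09763979,  0.21274845]), np.float64(1.5004803832465825)), (array([ 0.44110987, -0.09763979,  6.495933  ]), np.float64(1.5004833527798382))]
t1 [(array([ 0.43407596, -0.08041715, -2.57720799]), np.float64(19.627816182000572)), (array([ 0.43407948, -0.08041482,  3.70553418]), np.float64(19.62469975237053)), (array([ 0.43407942, -0.08041486,  3.70554157]), np.flo
[... 964 characters left out ...]
278924198), [[-0.2, -1.0], [0.8, -0.3], [0.4, 1.3], [-1.0, -0.4]])
tray (array([ 0.64889609, -0.02024817,  6.18042209]), np.float64(1.2619903818036846), [[-0.2, -1.0], [0.8, -0.3], [0.4, 1.3], [-1.0, -0.4]])
box (array([0.54537282, 0.27679616, 0.13249369]), np.float64(1.5182555911309237), [[0.3, 0.9], [-0.1, 0.6], [-0.5, -1.5], [0.4, 0.4]])
box (array([0.54537282, 0.27679616, 0.13249372]), np.float64(1.5182559132372262), [[0.3, 0.9], [-0.1, 0.6], [-0.5, -1.5], [0.4, 0.4]])
box (array([0.54537282, 0.27679616, 6.415679  ]), np.float64(1.5182556766128528), [[0.3, 0.9], [-0.1, 0.6], [-0.5, -1.5], [0.4, 0.4]])
pot [0.36396077 0.14892228 0.034     ]
shaker_top [ 0.67981546 -0.22837239  0.09      ]
```

```bash
cat >> h.py <<'E'
def go(x,y,z,yaw=None):
    from bench import bot
    s=bot.sense();qx,qy,qz,qw=s["tool_rot"];p=s["eef_pos"]
    from scipy.spatial.transform import Rotation as Ro
    R=Ro.from_quat(s["tool_rot"]).as_matrix();a=np.arctan2(R[1,0],R[0,0])
    u=R.T@(np.array([x,y,z])-p)/.05
    t=0 if yaw is None else -np.degrees((yaw-a+np.pi)%(2*np.pi)-np.pi)/5
    b=a if yaw is None else yaw
    d=np.array([x,y])-p[:2]; v=np.array([np.cos(b)*d[0]+np.sin(b)*d[1],np.sin(b)*d[0]-np.cos(b)*d[1]])/.05
    print("t %.1f pos %s yaw %.4f q6 %.2f F %s w %.3f ff %.1f"%(s["t"],p.round(4),a,s["joint_positions"][5],s["ft_force"].round(1),s["width"],s["finger_force"]))
    print("shift units now-axes",u.round(3),"after-turn axes xy",v.round(3),"turn units",round(t,2))
dock=np.array([.509,-.298,.24]);tray=np.array([.6489,-.0202,-.103]);box=np.array([.5454,.2768,.1325])
def at(f,x,y): return place(f,[(x,y,0)])[0,:2]
E
echo
```

Request:
jog_arm:
  motion: [0.79,-0.06,0,0,1,0.79,-0.06,0,0,1,0.79,-0.06,0,0,1,0.79,-0.06,0,0,1,0.79,-0.06,0,0,1,0.79,-0.06,0,0,1,0.79,-0.06,0,0,1,0.79,-0.06,0,0,1,0.79,-0.06,0,0,1,0.79,-0.06,0,0,1]

```text
t: 1.1
eef_pos: [0.5483, -0.4578, 0.1901]
tool_rot: [0.99, 0.143, -0.0, -0.001]
ft_force: [0.3, 0.6, 0.0]
width: 0.17
finger_force: 0.0
```

Request:
jog_arm:
  motion: [0,0,0,-1,1,0,0,0,-1,1,0,0,0,-1,1,0,0,0,-1,1,0,0,0,-1,1,0,0,0,-1,1,0,0,0,-1,1,0,0,0,-1,1,0,0,0,-1,1,0,0,0,-1,1,0,0,0,-1,1,0,0,0,-1,1]

```text
t: 2.3
eef_pos: [0.5468, -0.4585, 0.19]
tool_rot: [0.785, 0.62, -0.0, -0.001]
ft_force: [0.0, -0.2, 0.1]
width: 0.009
finger_force: 0.0
```

Request:
jog_arm:
  motion: [0,0,0.2,-1,1,0,0,0.2,-1,1,0,0,0.2,-1,1,0,0,0.2,-1,1,0,0,0.2,-1,1,0,0,0.2,-0.5,1,0,0,0,0,1,0,0,0,0,1]

```text
t: 3.1
eef_pos: [0.547, -0.4587, 0.1303]
tool_rot: [0.617, 0.787, 0.0, -0.001]
ft_force: [-0.5, 0.6, 0.2]
width: 0.007
finger_force: 0.0
```

Run:
```python
from h import *
from bench import viewer
go(*at(dock,0,-.167),.08,dock[2]+np.pi/2)
s=viewer.snapshot("scene")[:,:,::-1];t=viewer.snapshot("top")[:,:,::-1]
C=viewer.camera_params("top");X=place(dock,[(0,-.148,.06),(0,-.164,.067),(0,-.07,.138),(0,0,.138),(0,.07,.138)])
print(proj(C,X).round(1))
cv2.imwrite("pics/c3.png",np.hstack([crop(s,275,110,56,80,7),crop(t,270,160,56,80,7)]))
```

```text
t 3.1 pos [ 0.547  -0.4587  0.1303] yaw 1.8130 q6 -1.10 F [-0.5  0.6  0.2] w 0.007 ff 0.0
shift units now-axes [-0.04   0.026  1.007] after-turn axes xy [-0.038  0.026] turn units 0.02
[[325.9 189.7]
 [329.2 187.2]
 [312.5 184.4]
 [297.9 190.9]
 [283.  197.5]]
```

View pics/c3.png

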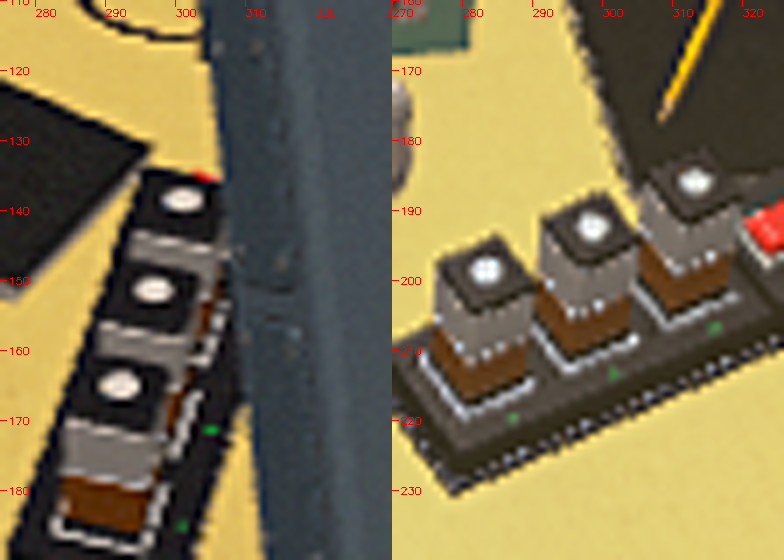

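The dots sit at scene (301,138.4), (296.9,151.4), (292.1,165) and top (313.3,185.9), (298.6,192.6), (283.4,198.6). My earlier column readings were about 1.5 px off, so I'm refitting with both views.

Run:
```python
from h import *
from bench import viewer
S=viewer.camera_params("scene");T=viewer.camera_params("top")
X=np.array([(0,-.07,.138),(0,0,.138),(0,.07,.138)])
us=np.array([(301,138.4),(296.9,151.4),(292.1,165)]);ut=np.array([(313.3,185.9),(298.6,192.6),(283.4,198.6)])
print(fit(S,X,us,.24));print(fit(T,X,ut,.24))
f=lambda p:np.r_[proj(S,place(p,X+[0,0,p[3]]))-us,proj(T,place(p,X+[0,0,p[3]]))-ut].ravel()
r=least_squares(f,[.509,-.298,.24,0]);print(r.x,r.fun.round(1))
Tn=[(-.031,-.031,.072),(.031,-.031,.072),(.031,.031,.072),(-.031,.031,.072),(-.03,.03,0),(.03,.03,0)]
for uv in([(280.1,200.7),(297.3,204.4),(293.3,217.6),(275.9,212.9),(276,225.3),(291.1,229)],[(254,238.3),(271.1,243.9),(265.9,258.6),(247.7,252.6),(248.7,263.9),(265.6,268.9)]):
    print(fit(S,Tn,np.array(uv)[[1,0,3,2,5,4]],.2))
```

```text
(array([ 0.50473683, -0.29914839,  0.23047719]), np.float64(0.15034674640139656), [[0.1, 0.0], [-0.2, -0.0], [0.1, 0.0]])
(array([ 0.50140717, -0.2981165 ,  0.22089827]), np.float64(0.28241350103840546), [[0.0, 0.1], [-0.1, -0.3], [0.0, 0.1]])
[ 0.50440864 -0.29967348  0.2265039  -0.00180521] [ 0.3  0.3 -0.   0.3  0.1  0.3  0.  -0.3  0.  -0.6  0.2 -0.1]
(array([ 0.43890703, -0.09852238,  0.21802605]), np.float64(1.105406947803374), [[0.4, -0.7], [0.1, -1.1], [-0.5, 0.5], [-0.0, 0.1], [0.8, 0.8], [-0.8, 0.3]])
(array([0.44112725, 0.08222554, 0.17604024]), np.float64(1.1901858028786023), [[1.1, -1.2], [-0.1, -1.0], [-0.5, 0.3], [0.0, 0.1], [-0.0, 1.0], [-0.6, 0.6]])
```

Request:
jog_arm:
  motion: [0,0,0.3,0.18,1,-0.035,-0.12,0.3,0,1,0,0,0.3,0,1,0,0,0.2,0,1,0,0,0.05,0,1,0,0,0.05,0,1,0,0,0.05,0,1]

```text
t: 3.9
eef_pos: [0.5423, -0.4623, 0.0687]
tool_rot: [0.622, 0.783, -0.0, 0.001]
ft_force: [0.2, 0.0, -0.2]
width: 0.004
finger_force: 0.0
```

Request:
jog_arm:
  motion: [0,0,0.03,0,1,0,0,0.03,0,1,0,0,0,0,1]

```text
t: 4.2
eef_pos: [0.5418, -0.462, 0.0655]
tool_rot: [0.622, 0.783, -0.0, 0.0]
ft_force: [0.2, -0.4, -0.7]
width: 0.004
finger_force: 0.0
```

Request:
jog_arm:
  motion: [0,0,0.04,0,1,0,0,0.04,0,1,0,0,0,0,1]

```text
t: 4.5
eef_pos: [0.5415, -0.4618, 0.061]
tool_rot: [0.622, 0.783, 0.0, -0.0]
ft_force: [-0.2, -0.4, -0.2]
width: 0.005
finger_force: 0.0
```

Request:
jog_arm:
  motion: [0,0,0.03,0,1,0,0,0.03,0,1,0,0,0,0,1]

```text
t: 4.8
eef_pos: [0.5416, -0.4618, 0.058]
tool_rot: [0.622, 0.783, 0.0, -0.0]
ft_force: [-0.2, -0.4, -0.5]
width: 0.005
finger_force: 0.0
```

Request:
jog_arm:
  motion: [0,0,0.03,0,1,0,0,0,0,1]

```text
t: 5.0
eef_pos: [0.5417, -0.4619, 0.0566]
tool_rot: [0.622, 0.783, 0.0, -0.0]
ft_force: [-0.9, 1.0, 0.6]
width: 0.002
finger_force: 0.0
```

Request:
jog_arm:
  motion: [0,0,0.03,0,1,0,0,0,0,1]

```text
t: 5.2
eef_pos: [0.5416, -0.4619, 0.0551]
tool_rot: [0.622, 0.783, 0.0, -0.0]
ft_force: [1.0, -0.1, 0.4]
width: 0.004
finger_force: 0.0
```

Run:
```python
from h import *
from bench import viewer
s=viewer.snapshot("scene")[:,:,::-1];t=viewer.snapshot("top")[:,:,::-1]
C=viewer.camera_params("top");d=[.5044,-.2997,.2265]
print(proj(C,place(d,[(0,-.148,.06),(0,-.164,.067),(-.046,-.187,.052),(.046,-.187,.052),(-.046,-.187,0)])).round(1),proj(C,[[.5416,-.4619,.0551]]))
cv2.imwrite("pics/c4.png",crop(t,290,150,90,70,8))
```

```text
[[326.9 190.8]
 [330.3 188.3]
 [340.6 196. ]
 [328.1 181.5]
 [338.7 203.7]] [[330.39602511 189.96331594]]
```

View pics/c4.png

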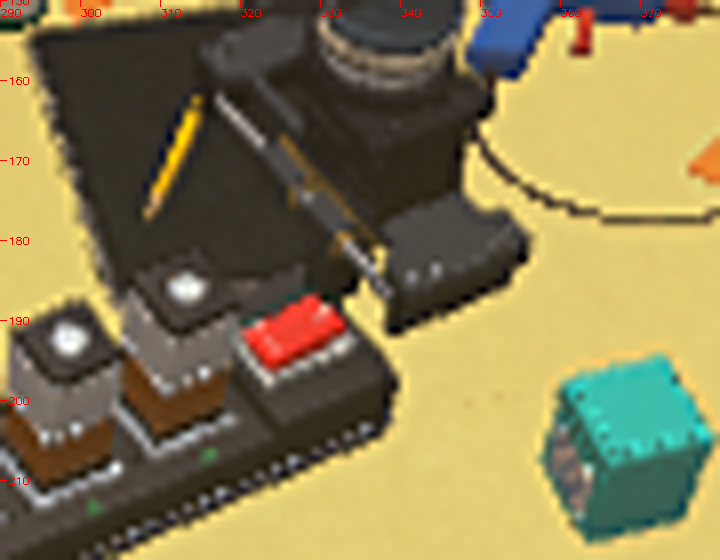

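Run:
```python
from h import *
from bench import viewer,bot
s=viewer.snapshot("scene")[:,:,::-1];t=viewer.snapshot("top")[:,:,::-1]
C=viewer.camera_params("top");S=viewer.camera_params("scene");p=bot.sense()["eef_pos"];y=np.array([.975,.224,0]);k=np.array([0,0,1])
X=[p,p+.019*k,p+.07*k,p+.07*k+.095*y,p+.07*k-.095*y,p+.12*k]
a=crop(t,290,130,80,80,7);b=crop(s,285,100,32,80,7)
for im,c,x0,y0 in((a,C,290,130),(b,S,285,100)):
    for u in proj(c,X): cv2.circle(im,tuple(int(v) for v in(u-[x0,y0])*7),3,(255,0,255),-1)
cv2.imwrite("pics/c5.png",np.hstack([a,b]))
```

```text
(no output)
```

View pics/c5.png

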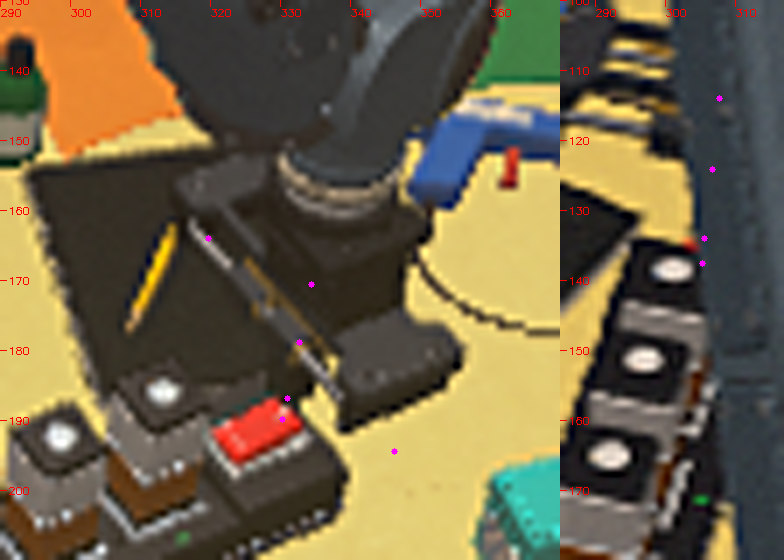

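Run:
```python
from h import *
from bench import viewer
t=viewer.snapshot("top")[:,:,::-1].copy();o=cv2.imread("pics/raw_top0.png")
cv2.imwrite("pics/c6.png",np.hstack([crop(o,310,170,36,40,11),crop(t,310,170,36,40,11)]))
```

```text
(no output)
```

View pics/c6.png

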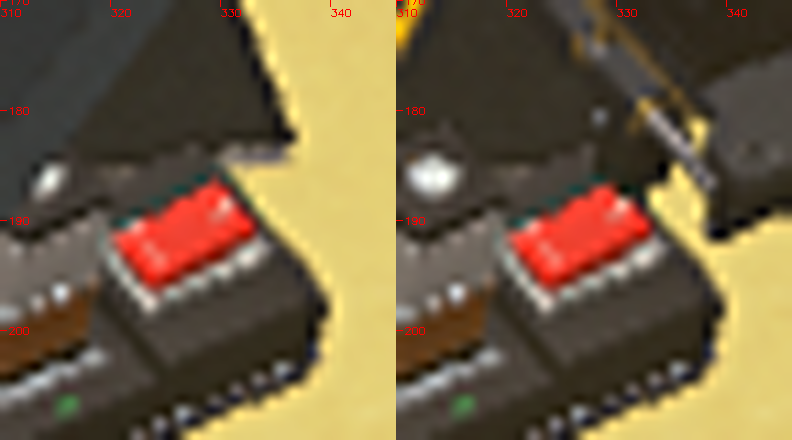

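The rocker hasn't moved. It is still at (326.5,191.5) in top, and the finger tip ends just above and behind its ring end at about (331.5,187.5). I felt no contact force, so the tip isn't touching yet. I'll go on down slowly and watch the force.

Request:
jog_arm:
  motion: [0,0,0.03,0,1,0,0,0,0,1]

```text
t: 5.65
eef_pos: [0.5416, -0.4618, 0.0536]
tool_rot: [0.622, 0.783, 0.0, -0.0]
ft_force: [0.7, -0.6, 0.1]
width: 0.009
finger_force: 0.0
```

Request:
jog_arm:
  motion: [0,0,0.03,0,1,0,0,0,0,1]

```text
t: 5.85
eef_pos: [0.5416, -0.4619, 0.0521]
tool_rot: [0.622, 0.783, 0.0, -0.0]
ft_force: [-0.6, -0.3, 0.7]
width: 0.005
finger_force: 0.0
```

Run:
```python
from h import *
from bench import viewer,bot
C=viewer.camera_params("top");S=viewer.camera_params("scene");s=bot.sense()
print(s["eef_pos"],s["ft_force"],s["moment"],s["tau"],proj(S,[s["eef_pos"]]))
for z in(.05,.06,.07,.08):print(z,ray(C,(331.5,187.5),z))
```

```text
[ 0.54162436 -0.46187155  0.05206379] [-0.56092154 -0.25702925  0.67698268] [-0.02666232 -0.06817053  0.00226477] [-9.06535570e-03 -5.31706059e+01 -1.56949139e+01  2.58094078e-03
  6.25688676e-02  6.64216645e-05] [[305.25237125 138.25018059]]
0.05 [ 0.5570329  -0.47382691  0.05      ]
0.06 [ 0.54942233 -0.46931022  0.06      ]
0.07 [ 0.54181176 -0.46479354  0.07      ]
0.08 [ 0.53420119 -0.46027685  0.08      ]
```

Request:
jog_arm:
  motion: [0,0,0.03,0,1,0,0,0,0,1]

```text
t: 6.05
eef_pos: [0.5416, -0.4619, 0.0506]
tool_rot: [0.622, 0.783, 0.0, -0.0]
ft_force: [-0.2, -0.6, -0.1]
width: 0.006
finger_force: 0.0
```

Request:
jog_arm:
  motion: [0,0,0.03,0,1,0,0,0,0,1]

```text
t: 6.25
eef_pos: [0.5416, -0.4618, 0.0491]
tool_rot: [0.622, 0.783, 0.0, -0.0]
ft_force: [0.0, -0.2, -0.6]
width: 0.003
finger_force: 0.0
```

Request:
jog_arm:
  motion: [0,0,0.03,0,1,0,0,0.03,0,1,0,0,0,0,1]

```text
t: 6.55
eef_pos: [0.5416, -0.4618, 0.046]
tool_rot: [0.622, 0.783, 0.0, -0.0]
ft_force: [-0.2, 0.3, 0.0]
width: 0.004
finger_force: 0.0
```

Run:
```python
from h import *
from bench import viewer
t=viewer.snapshot("top")[:,:,::-1].copy();o=viewer.snapshot("scene")[:,:,::-1].copy()
cv2.imwrite("pics/c7.png",np.hstack([crop(o,280,110,36,40,11),crop(t,310,170,36,40,11)]))
```

```text
(no output)
```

View pics/c7.png

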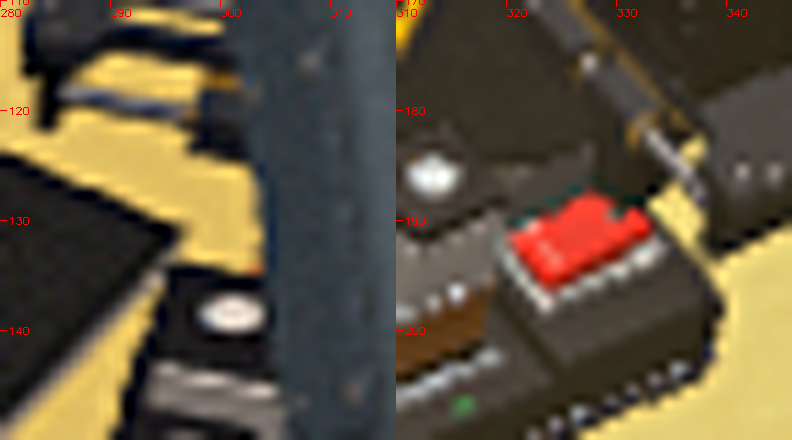

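Request:
jog_arm:
  motion: [0,0,0.03,0,1,0,0,0,0,1]

```text
t: 6.85
eef_pos: [0.5417, -0.4619, 0.0446]
tool_rot: [0.622, 0.783, 0.0, -0.0]
ft_force: [0.5, -0.7, 0.3]
width: 0.01
finger_force: 0.0
```

Request:
jog_arm:
  motion: [0,0,0.03,0,1,0,0,0,0,1]

```text
t: 7.05
eef_pos: [0.5416, -0.4618, 0.0431]
tool_rot: [0.622, 0.783, 0.0, -0.0]
ft_force: [0.4, -0.3, 0.8]
width: 0.006
finger_force: 0.0
```

Request:
jog_arm:
  motion: [0,0,0.03,0,1,0,0,0,0,1]

```text
t: 7.25
eef_pos: [0.5416, -0.4619, 0.0416]
tool_rot: [0.622, 0.783, 0.0, -0.0]
ft_force: [1.2, 1.4, -0.1]
width: 0.005
finger_force: 0.0
```

Request:
jog_arm:
  motion: [0,0,0.03,0,1,0,0,0,0,1]

```text
t: 7.45
eef_pos: [0.5416, -0.4618, 0.0401]
tool_rot: [0.622, 0.783, 0.0, -0.0]
ft_force: [-0.5, -0.5, 0.7]
width: 0.008
finger_force: 0.0
```

Request:
jog_arm:
  motion: [0,0,0.03,0,1,0,0,0,0,1]

```text
t: 7.65
eef_pos: [0.5416, -0.4619, 0.0386]
tool_rot: [0.622, 0.783, 0.0, -0.0]
ft_force: [-0.2, 0.1, -0.3]
width: 0.004
finger_force: 0.0
```

Request:
jog_arm:
  motion: [0,0,0.03,0,1,0,0,0,0,1]

```text
t: 7.85
eef_pos: [0.5417, -0.4619, 0.0371]
tool_rot: [0.622, 0.783, 0.0, -0.0]
ft_force: [0.0, 0.0, -0.6]
width: 0.005
finger_force: 0.0
```

Run:
```python
from h import *
from bench import viewer
t=viewer.snapshot("top").astype(int);o=cv2.imread("pics/raw_top0.png")[:,:,::-1].astype(int)
for r in range(182,204):
    f=lambda im:''.join('R' if p[0]>150 and p[1]<110 else ('.' if p.sum()<160 else ('-' if p.sum()<300 else 'Y')) for p in im[r,315:348])
    print(r,f(o),f(t))
```

```text
182 -.....................YYYYYYYYYYY -...............-Y-.-..----------
183 -...........-..-Y----YYYYYYYYYYYY --..........-...-Y-..Y.----------
184 .-.......------YYYYYYYYYYYYYYYYYY --.......----...--Y-.Y-----------
185 Y---------------YYYYYYYYYYYYYYYYY Y------------.....YYYY-----------
186 Y------------.--YYYYYYYYYYYYYYYYY Y------------......YYY.----------
187 -------------RRR-YYYYYYYYYYYYYYYY ------------........-Y..-------..
188 ---..------RRRRY--YYYYYYYYYYYYYYY ---..------R-......YYYY.-----....
189 ...-------RRRRRYR-YYYYYYYYYYYYYYY -..-------RRR-.....YYYY..--......
190 .-YYY-YYRRRRRRRRRR.YYYYYYYYYYYYYY .-YYY-YYRRRRRR---R.YYYY..........
191 YYYYYRRRRRRRRRRRR-Y-YYYYYYYYYYYYY YYYYYRRRRRRRRRRRRRY-YY-........-Y
192 YYY-YRRRYRRRRRR--YYY-YYYYYYYYYYYY YYY-YRRRYRRRRRRR-YYY-Y-......-YYY
193 YYY-YYRRRYRRRR.-YYY-.-YYYYYYYYYYY YYY-YYRRRYRRRR.-YYY-.-....--YYYYY
194 Y-YY-YYRRRRR.-YYYY---.-YYYYYYYYYY YYYY-YYRRRRR.-YYYY----..-YYYYYYYY
195 --YY--YYRR--YY-Y------.-YYYYYYYYY --YY--YYRR--YY-Y--------YYYYYYYYY
196 YY--.--YY-YY------------YYYYYYYYY YY--.--YY-YY------------YYYYYYYYY
197 Y-....-YYY------------..-YYYYYYYY Y--...-YYY------------..-YYYYYYYY
198 .---..--Y-----------.....YYYYYYYY ..--..--Y-----------.....YYYYYYYY
199 -----..-----------......YYYYYYYYY -----..-----------......YYYYYYYYY
200 ------..--------........YYYYYYYYY ------..--------........YYYYYYYYY
201 -..----..-----.........-YYYYYYYYY -..----..-----.........-YYYYYYYYY
202 ..YYY---..--...........-YYYYYYYYY ..YYY---..--...........-YYYYYYYYY
203 YYY-----............Y-.YYYYYYYYYY YYY-----............Y-.YYYYYYYYYY
```

Request:
jog_arm:
  motion: [0,0,0.03,0,1,0,0,0,0,1]

```text
t: 8.1
eef_pos: [0.5419, -0.4623, 0.0361]
tool_rot: [0.622, 0.783, -0.0, 0.0]
ft_force: [-0.9, -0.4, -0.2]
width: 0.006
finger_force: 0.5
```

Request:
jog_arm:
  motion: [0,0,0.03,0,1,0,0,0,0,1]

```text
t: 8.3
eef_pos: [0.542, -0.4627, 0.0347]
tool_rot: [0.622, 0.783, -0.0, 0.001]
ft_force: [-0.2, -2.0, 2.0]
width: 0.001
finger_force: 0.8
```

Request:
jog_arm:
  motion: [0,0,0.03,0,1,0,0,0,0,1]

```text
t: 8.5
eef_pos: [0.5421, -0.4628, 0.0331]
tool_rot: [0.622, 0.783, -0.0, 0.001]
ft_force: [0.3, -1.6, 2.5]
width: 0.001
finger_force: 1.1
```

```bash
cat >> h.py <<'E'
def asc(n=0):
    from bench import viewer
    t=viewer.snapshot("top").astype(int)
    for r in range(184,197):
        print(r,''.join('R' if p[0]>150 and p[1]<110 else ('.' if p.sum()<160 else ('-' if p.sum()<300 else 'Y')) for p in t[r,315:348]))
E
python3 - <<'E'
from h import *
asc()
E
```

```text
184 .-.......----...--Y..Y-----------
185 Y------------...--YYYYY----------
186 Y------------.....-YYY-----------
187 -------------......-YY.--Y---Y--.
188 ---..--------......Y-Y-.-Y----...
189 ...------RRRR-.....Y--Y..---.....
190 .-YYY--RRRRRRR..--.YYY-..........
191 YYYYY-RRYRRRRRRRRRY-YYY.........-
192 YYY-YYRRYYRRRRR-.-YY-Y-.......-YY
193 YYY-YY-RRRRRRR.-YYY-.-......-YYYY
194 YYYY-YY-RRR-.-YYYY----...--YYYYYY
195 --YY--YY----YY-Y------..YYYYYYYYY
196 YY--.--YYYYY-----------.YYYYYYYYY
```

Request:
jog_arm:
  motion: [0,0,0.03,0,1,0,0,0,0,1]

```text
t: 8.75
eef_pos: [0.5422, -0.4629, 0.032]
tool_rot: [0.622, 0.783, -0.0, 0.001]
ft_force: [-0.1, -2.5, 3.2]
width: 0.007
finger_force: 2.0
```

Request:
jog_arm:
  motion: [0,0,0.03,0,1,0,0,0,0,1]

```text
t: 8.95
eef_pos: [0.5424, -0.4634, 0.0308]
tool_rot: [0.622, 0.783, -0.001, 0.001]
ft_force: [-0.5, -2.4, 4.2]
width: 0.006
finger_force: 2.7
```

Run:
```python
from h import *
asc()
```

```text
184 .-.......----...-YY..Y.----------
185 Y------------...--Y.-Y-----------
186 Y------------.....-YYY-----------
187 -------------......YYY.----------
188 ---..--------.......-Y..-------..
189 ...------RRRR......YYYY------....
190 .-YYY-RRRRRRRR...-.YYY-...--.....
191 YYYYYYRRRYRRRR--RRY-YYY..........
192 YYY-YY-RRYRRRRRRR-YY-Y-.......--Y
193 YYY-YYY-RRRRR-.--YY-.-......--YYY
194 YYYY-YYY-R-.--YYYY----....-YYYYYY
195 --YY--YYY--YYY-Y------..-YYYYYYYY
196 YY--.--YYYYY-----------.YYYYYYYYY
```

Request:
jog_arm:
  motion: [0,0,0.03,0,1,0,0,0,0,1]

```text
t: 9.2
eef_pos: [0.5424, -0.4635, 0.0305]
tool_rot: [0.622, 0.783, -0.001, 0.002]
ft_force: [-1.4, -1.8, 9.7]
width: 0.006
finger_force: 4.9
```

Request:
jog_arm:
  motion: [0,0,0.03,0,1,0,0,0,0,1]

```text
t: 9.4
eef_pos: [0.5425, -0.4636, 0.0303]
tool_rot: [0.622, 0.783, -0.001, 0.002]
ft_force: [-3.0, -1.2, 15.0]
width: 0.004
finger_force: 7.4
```

Request:
jog_arm:
  motion: [0,0,0.03,0,1,0,0,0,0,1]

```text
t: 9.6
eef_pos: [0.5426, -0.4636, 0.0302]
tool_rot: [0.622, 0.783, -0.001, 0.002]
ft_force: [-3.0, 1.0, 20.9]
width: 0.007
finger_force: 9.8
```

Request:
jog_arm:
  motion: [0,0,-0.3,0,1,0,0,-0.5,0,1,0,0,-0.5,0,0,0,0,-0.5,0,-1,0,0,-0.5,0,-1,0,0,-0.5,0,-1,0.4,0,0,0,-1,0.4,0,0,0,-1,0.4,0,0,0,-1,0.4,0,0,0,-1,0.3,0,0,0,-1,0,0,0,0,-1]

```text
t: 10.8
eef_pos: [0.5191, -0.3657, 0.1643]
tool_rot: [0.622, 0.783, 0.001, -0.003]
ft_force: [0.8, -1.1, 0.6]
width: 0.834
finger_force: 0.0
```

```bash
sed -i 's/^dock=np.array(\[.509,-.298,.24\])/dock=np.array([.5044,-.2995,.2265])/' h.py
python3 - <<'E'
from h import *
from bench import viewer,bot
go(*at(dock,0,-.07),.17,dock[2]+np.pi/2)
asc()
o=cv2.imread("pics/raw_top0.png");t=viewer.snapshot("top")[:,:,::-1].copy()
C=viewer.camera_params("top")
s=bot.sense()
def dr(im,p,a,x0,y0,w,h,k):
    c=crop(im,x0,y0,w,h,k);y=np.array([np.sin(a),-np.cos(a),0]);z=np.array([0,0,1])
    for q in(p,p+.0435*y,p-.0435*y,p+.0435*y+.03*z,p-.0435*y+.03*z):
        u=(proj(C,[q])[0]-[x0,y0])*k;cv2.circle(c,tuple(int(v) for v in u),3,(255,0,255),-1)
    return c
a=dr(o,np.array([.1767,-.5987,.19]),.287,385,190,70,70,5)
b=dr(t,s["eef_pos"],1.797,275,140,80,70,5)
cv2.imwrite("pics/c8.png",np.hstack([a,b]))
E
```

```text
t 10.8 pos [ 0.5191 -0.3657  0.1643] yaw 1.8000 q6 -1.02 F [ 0.8 -1.1  0.6] w 0.834 ff 0.0
shift units now-axes [-0.044  0.01  -0.114] after-turn axes xy [-0.044  0.011] turn units 0.03
184 --.......------YYYYYYYYYYYYYYYYYY
185 Y---------------YYYYYYYYYYYYYYYYY
186 Y-------------.-YYYYYYYYYYYYYYYYY
187 -------------YYY-YYYYYYYYYYYYYYYY
188 ---..-------RRRR--YYYYYYYYYYYYYYY
189 -..------RRRRRYRR.YYYYYYYYYYYYYYY
190 .-YYY-RRRRRRRRYRRY-YYYYYYYYYYYYYY
191 YYYYYYRRRYRRRRRRRRY-YYYYYYYYYYYYY
192 YYYYYY-RRYRRRRRRRRYY-YYYYYYYYYYYY
193 YYYYYYY-RRRRR----YY-.-YYYYYYYYYYY
194 YYYY-YYY-R-.--YYYY-----YYYYYYYYYY
195 -YYY--YYY--YYY-Y------.-YYYYYYYYY
196 YY--.--YYYYYY-----------YYYYYYYYY
```

View pics/c8.png

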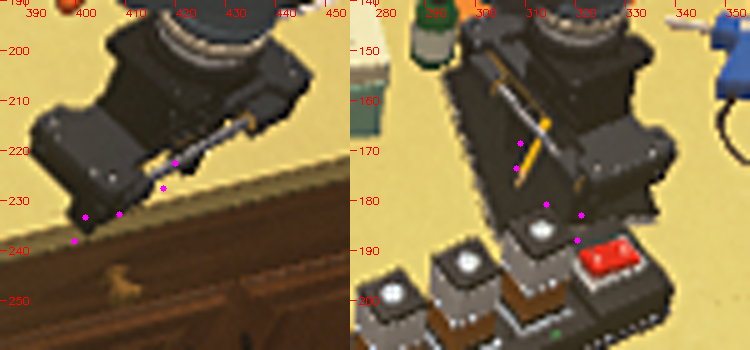

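The rocker now reads as tilted, so the switch is off. Contact on the rocker showed the physical finger tips about 31 mm above the reported TCP z, and I'll allow for that offset from here on.

Request:
jog_arm:
  motion: [-0.044,0.01,0,0,-1,0,0,0.3,0,-1,0,0,0.3,0,-1,0,0,0.3,0,-1,0,0,0.3,0,-1,0,0,0.3,0,-1,0,0,0.3,0,-1,0,0,0.3,0,-1,0,0,0.09,0,-1,0,0,0,0,-1]

```text
t: 11.9
eef_pos: [0.5208, -0.371, 0.0547]
tool_rot: [0.622, 0.783, 0.0, -0.001]
ft_force: [-0.0, 0.7, 1.0]
width: 0.997
finger_force: 0.0
```

Request:
jog_arm:
  motion: [0,0,0,0,0,0,0,0,0,0,0,0,0,0,0.2]

```text
t: 12.2
eef_pos: [0.5218, -0.3719, 0.0567]
tool_rot: [0.622, 0.783, -0.0, 0.001]
ft_force: [-0.2, -0.2, -0.9]
width: 0.81
finger_force: 0.0
```

Request:
jog_arm:
  motion: [0.06,0,0,0,0.2,0,0,0,0,0.2,0,0,0,0,0.2,0,0,0,0,0.3,0,0,0,0,0.4,0,0,0,0,0.5]

```text
t: 12.8
eef_pos: [0.5208, -0.3685, 0.056]
tool_rot: [0.622, 0.783, 0.0, 0.0]
ft_force: [-0.5, 1.0, 0.2]
width: 0.502
finger_force: 30.0
```

Run:
```python
from h import *
go(*at(dock,0,-.07),.055,dock[2]+np.pi/2)
```

```text
t 12.8 pos [ 0.5208 -0.3685  0.056 ] yaw 1.7982 q6 -1.02 F [-0.5  1.   0.2] w 0.502 ff 30.0
shift units now-axes [ 0.019 -0.009  0.02 ] after-turn axes xy [ 0.019 -0.009] turn units 0.01
```

Request:
jog_arm:
  motion: [0,0,-0.04,0,1,0,0,-0.04,0,1,0,0,-0.04,0,1,0,0,-0.06,0,1,0,0,-0.06,0,1,0,0,-0.06,0,1,0,0,-0.08,0,1,0,0,-0.08,0,1,0,0,-0.08,0,1,0,0,-0.1,0,1,0,0,-0.1,0,1,0,0,-0.1,0,1]

```text
t: 14.0
eef_pos: [0.5205, -0.3687, 0.0984]
tool_rot: [0.622, 0.783, -0.0, 0.0]
ft_force: [0.3, 0.2, -2.2]
width: 0.504
finger_force: 30.0
```

Run:
```python
from h import *
for n,x,y in(("A",-.045,-.05),("B",.045,-.05),("C",-.045,.05),("T",.045,.048)):
    print(n);go(*at(tray,x,y),.15,tray[2]+np.pi/2)
```

```text
A
t 14.0 pos [ 0.5205 -0.3687  0.0984] yaw 1.7982 q6 -1.02 F [ 0.3  0.2 -2.2] w 0.504 ff 30.0
shift units now-axes [ 5.557  2.898 -1.033] after-turn axes xy [6.197 0.938] turn units 3.79
B
t 14.0 pos [ 0.5205 -0.3687  0.0984] yaw 1.7982 q6 -1.02 F [ 0.3  0.2 -2.2] w 0.504 ff 30.0
shift units now-axes [ 4.973  4.6   -1.033] after-turn axes xy [6.197 2.738] turn units 3.79
C
t 14.0 pos [ 0.5205 -0.3687  0.0984] yaw 1.7982 q6 -1.02 F [ 0.3  0.2 -2.2] w 0.504 ff 30.0
shift units now-axes [ 7.449  3.547 -1.034] after-turn axes xy [8.197 0.938] turn units 3.79
T
t 14.0 pos [ 0.5205 -0.3687  0.0984] yaw 1.7982 q6 -1.02 F [ 0.3  0.2 -2.2] w 0.504 ff 30.0
shift units now-axes [ 6.827  5.236 -1.034] after-turn axes xy [8.157 2.738] turn units 3.79
```

Request:
jog_arm:
  motion: [0,0,-0.35,0,1,0,0,-0.35,0,1,0,0,-0.35,0,1,0,0,-0.35,0,1,0,0,-0.35,0,1,0,0,0,0.76,1,0,0,0,0.76,1,0,0,0,0.76,1,0,0,0,0.76,1,0,0,0,0.75,1,0,0,0,0,1]

```text
t: 15.1
eef_pos: [0.5204, -0.3685, 0.1855]
tool_rot: [0.743, 0.67, -0.0, -0.0]
ft_force: [0.1, -0.5, -1.8]
width: 0.502
finger_force: 30.0
```

Request:
jog_arm:
  motion: [0.3,0.14,0,0,1,0.6,0.26,0,0,1,0.6,0.26,0,0,1,0.6,0.26,0,0,1,0.6,0.26,0,0,1,0.6,0.26,0,0,1,0.6,0.26,0,0,1,0.6,0.26,0,0,1,0.6,0.26,0,0,1,0.6,0.26,0,0,1,0.4,0.2,0,0,1,0.1,0.06,0,0,1]

```text
t: 16.3
eef_pos: [0.6897, -0.0702, 0.1852]
tool_rot: [0.741, 0.671, 0.001, -0.0]
ft_force: [-1.4, -1.2, -1.4]
width: 0.504
finger_force: 3.0
```

Run:
```python
from h import *
from bench import viewer
go(*at(tray,.045,-.05),.05,tray[2]+np.pi/2)
t=viewer.snapshot("top")[:,:,::-1].copy();o=viewer.snapshot("scene")[:,:,::-1].copy()
cv2.imwrite("pics/c9.png",np.hstack([crop(o,180,120,100,140,4),crop(t,180,110,85,140,4)]))
```

```text
t 16.3 pos [ 0.6897 -0.0702  0.1852] yaw 1.4724 q6 -0.16 F [-1.4 -1.2 -1.4] w 0.504 ff 3.0
shift units now-axes [-0.092 -0.016  2.704] after-turn axes xy [-0.089 -0.016] turn units 0.05
```

View pics/c9.png

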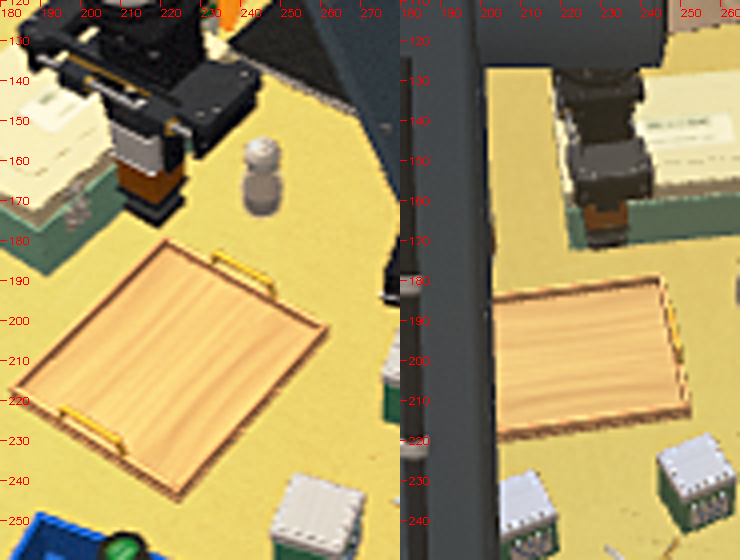

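Request:
jog_arm:
  motion: [0,0,0,0,1,0,0,0,0,1,0,0,0,0,1,0,0,0,0,1,0,0,0,0,1]

```text
t: 16.9
eef_pos: [0.6887, -0.075, 0.1854]
tool_rot: [0.743, 0.669, -0.0, 0.0]
ft_force: [0.4, 0.3, -1.5]
width: 0.504
finger_force: 30.0
```

Run:
```python
from h import *
from bench import viewer
S=viewer.camera_params("scene");T=viewer.camera_params("top")
f=[.6897,-.0702,1.4724]
X=place(f,[(a,b,.149) for a in(-.019,.019) for b in(-.019,.019)])
print(proj(S,X).round(1),proj(T,X).round(1))
go(*at(tray,.045,-.05),.05,tray[2]+np.pi/2)
```

```text
[[217.4 166.1]
 [226.1 170.7]
 [210.4 172.8]
 [219.1 177.6]] [[235.2 164.2]
 [236.6 170.8]
 [226.1 165.3]
 [227.4 172. ]]
t 16.9 pos [ 0.6887 -0.075   0.1854] yaw 1.4667 q6 -0.17 F [ 0.4  0.3 -1.5] w 0.504 ff 30.0
shift units now-axes [ 0.008 -0.004  2.709] after-turn axes xy [ 0.007 -0.004] turn units -0.01
```

Request:
jog_arm:
  motion: [0,0,0.34,0,1,0,0,0.34,0,1,0,0,0.34,0,1,0,0,0.34,0,1,0,0,0.34,0,1,0,0,0.34,0,1,0,0,0.34,0,1,0,0,0.25,0,1,0,0,0.1,0,1,0,0,0.03,0,1,0,0,0,0,1]

```text
t: 18.0
eef_pos: [0.6893, -0.0745, 0.0478]
tool_rot: [0.743, 0.67, 0.0, 0.0]
ft_force: [-0.1, -0.4, -2.2]
width: 0.505
finger_force: 30.0
```

Request:
jog_arm:
  motion: [0,0,0.03,0,1,0,0,0.02,0,1,0,0,0,0,1]

```text
t: 18.3
eef_pos: [0.689, -0.0743, 0.0452]
tool_rot: [0.743, 0.67, 0.0, 0.0]
ft_force: [-1.2, 0.9, -1.9]
width: 0.506
finger_force: 30.0
```

Request:
jog_arm:
  motion: [0,0,0.03,0,1,0,0,0.02,0,1,0,0,0,0,1]

```text
t: 18.6
eef_pos: [0.6887, -0.0743, 0.0422]
tool_rot: [0.743, 0.67, -0.0, -0.0]
ft_force: [-0.5, 0.1, -1.1]
width: 0.503
finger_force: 30.0
```

Request:
jog_arm:
  motion: [0,0,0.02,0,1,0,0,0,0,1]

```text
t: 18.8
eef_pos: [0.6888, -0.0743, 0.0421]
tool_rot: [0.743, 0.67, -0.0, -0.0]
ft_force: [-1.9, 0.2, 2.6]
width: 0.506
finger_force: 30.0
```

Request:
jog_arm:
  motion: [0,0,0,0,-0.5,0,0,0,0,-1,0,0,0,0,-1,0,0,-0.1,0,-1,0,0,-0.3,0,-1,0,0,-0.6,0,-1,0,0,-0.6,0,-1,0,0,-0.6,0,-1,0,0,-0.3,0,-1,0,0,0,0,-1]

```text
t: 19.8
eef_pos: [0.691, -0.0748, 0.1703]
tool_rot: [0.743, 0.67, 0.002, 0.003]
ft_force: [-0.3, -0.2, -0.1]
width: 1.0
finger_force: 0.0
```

Run:
```python
from h import *
go(*at(dock,0,0),.054,dock[2]+np.pi/2)
```

```text
t 19.8 pos [ 0.691  -0.0748  0.1703] yaw 1.4676 q6 -0.17 F [-0.3 -0.2 -0.1] w 1.000 ff 0.0
shift units now-axes [-4.851 -3.267  2.308] after-turn axes xy [-3.541 -4.647] turn units -3.78
```

Request:
jog_arm:
  motion: [0,0,0,-0.95,-1,0,0,0,-0.95,-1,0,0,0,-0.94,-1,0,0,0,-0.94,-1,-0.5,-0.66,0,0,-1,-0.5,-0.66,0,0,-1,-0.5,-0.66,0,0,-1,-0.5,-0.66,0,0,-1,-0.5,-0.66,0,0,-1,-0.5,-0.66,0,0,-1,-0.5,-0.66,0,0,-1,-0.04,-0.03,0,0,-1]

```text
t: 21.0
eef_pos: [0.4983, -0.3019, 0.1648]
tool_rot: [0.625, 0.781, -0.001, -0.002]
ft_force: [0.2, -0.2, -0.4]
width: 1.001
finger_force: 0.0
```

Request:
jog_arm:
  motion: [0,0,0,0,-1,0,0,0,0,-1,0,0,0,0,-1]

```text
t: 21.3
eef_pos: [0.5027, -0.2976, 0.1659]
tool_rot: [0.622, 0.783, 0.0, -0.0]
ft_force: [0.2, 0.7, -0.3]
width: 1.001
finger_force: 0.0
```

Run:
```python
from h import *
go(*at(dock,0,0),.054,dock[2]+np.pi/2)
```

```text
t 21.3 pos [ 0.5027 -0.2976  0.1659] yaw 1.7992 q6 -0.95 F [ 0.2  0.7 -0.3] w 1.001 ff 0.0
shift units now-axes [-0.047  0.026  2.237] after-turn axes xy [-0.045  0.025] turn units 0.02
```

Request:
jog_arm:
  motion: [-0.045,0.03,0.3,0,-1,0,0,0.35,0,-1,0,0,0.35,0,-1,0,0,0.35,0,-1,0,0,0.35,0,-1,0,0,0.35,0,-1,0,0,0.18,0,-1,0,0,0,0,-1,0,0,0,0,0,0,0,0,0,0.2,0,0,0,0,0.2,0,0,0,0,0.2]

```text
t: 22.5
eef_pos: [0.5044, -0.3012, 0.0556]
tool_rot: [0.623, 0.783, -0.0, 0.001]
ft_force: [0.5, -0.5, 0.5]
width: 0.726
finger_force: 0.0
```

Request:
jog_arm:
  motion: [0,0,0,0,0.3,0,0,0,0,0.4,0,0,0,0,0.6,0,0,0,0,1]

```text
t: 22.9
eef_pos: [0.5047, -0.301, 0.055]
tool_rot: [0.623, 0.782, 0.0, 0.001]
ft_force: [1.8, 0.8, -0.8]
width: 0.506
finger_force: 29.8
```

Request:
jog_arm:
  motion: [0,0,-0.04,0,1,0,0,-0.04,0,1,0,0,-0.04,0,1,0,0,-0.06,0,1,0,0,-0.06,0,1,0,0,-0.06,0,1,0,0,-0.08,0,1,0,0,-0.08,0,1,0,0,-0.08,0,1,0,0,-0.1,0,1,0,0,-0.2,0,1,0,0,-0.3,0,1]

```text
t: 24.1
eef_pos: [0.503, -0.3004, 0.112]
tool_rot: [0.623, 0.783, -0.0, -0.001]
ft_force: [-0.3, 0.0, -1.7]
width: 0.499
finger_force: 29.9
```

Request:
jog_arm:
  motion: [0,0,-0.4,0,1,0,0,-0.4,0,1,0,0,-0.4,0,1,0,0,-0.3,0,1,0,0,0,0.76,1,0,0,0,0.76,1,0,0,0,0.76,1,0,0,0,0.76,1,0,0,0,0.75,1,0,0,0,0,1,0,0,0,0,1]

```text
t: 25.2
eef_pos: [0.5038, -0.3009, 0.1872]
tool_rot: [0.742, 0.67, -0.0, -0.0]
ft_force: [0.1, 0.7, -2.1]
width: 0.503
finger_force: 29.9
```

Run:
```python
from h import *
go(*at(tray,-.045,-.05),.041,tray[2]+np.pi/2)
```

```text
t 25.2 pos [ 0.5038 -0.3009  0.1872] yaw 1.4681 q6 -0.63 F [ 0.1  0.7 -2.1] w 0.503 ff 29.9
shift units now-axes [4.882 1.412 2.924] after-turn axes xy [4.882 1.41 ] turn units 0.0
```

Request:
jog_arm:
  motion: [0.3,0.1,0,0,1,0.5,0.14,0,0,1,0.6,0.17,0,0,1,0.6,0.17,0,0,1,0.6,0.17,0,0,1,0.6,0.17,0,0,1,0.6,0.17,0,0,1,0.5,0.14,0,0,1,0.4,0.12,0,0,1,0.18,0.06,0,0,1,0,0,0,0,1,0,0,0,0,1]

```text
t: 26.4
eef_pos: [0.5992, -0.0657, 0.1868]
tool_rot: [0.743, 0.67, -0.0, -0.0]
ft_force: [-0.1, -0.3, -2.1]
width: 0.502
finger_force: 29.9
```

Run:
```python
from h import *
go(*at(tray,-.045,-.05),.041,tray[2]+np.pi/2)
```

```text
t 26.4 pos [ 0.5992 -0.0657  0.1868] yaw 1.4673 q6 -0.19 F [-0.1 -0.3 -2.1] w 0.502 ff 29.9
shift units now-axes [ 0.009 -0.004  2.916] after-turn axes xy [ 0.008 -0.005] turn units -0.01
```

Request:
jog_arm:
  motion: [0,0,0.34,0,1,0,0,0.34,0,1,0,0,0.34,0,1,0,0,0.34,0,1,0,0,0.34,0,1,0,0,0.34,0,1,0,0,0.34,0,1,0,0,0.3,0,1,0,0,0.14,0,1,0,0,0.04,0,1,0,0,0.02,0,1,0,0,0,0,1]

```text
t: 27.6
eef_pos: [0.6001, -0.066, 0.0435]
tool_rot: [0.743, 0.669, 0.0, 0.001]
ft_force: [-0.7, -0.5, -1.3]
width: 0.502
finger_force: 29.9
```

Request:
jog_arm:
  motion: [0,0,0.02,0,1,0,0,0.02,0,1,0,0,0,0,1]

```text
t: 27.9
eef_pos: [0.5997, -0.0655, 0.0411]
tool_rot: [0.743, 0.669, 0.0, 0.0]
ft_force: [0.7, 0.1, -2.2]
width: 0.506
finger_force: 29.9
```

Request:
jog_arm:
  motion: [0,0,0.02,0,1,0,0,0,0,1,0,0,0.02,0,1,0,0,0,0,1]

```text
t: 28.3
eef_pos: [0.5999, -0.0656, 0.041]
tool_rot: [0.743, 0.669, 0.0, 0.0]
ft_force: [-3.7, 1.3, 11.5]
width: 0.504
finger_force: 30.0
```

Request:
jog_arm:
  motion: [0,0,-0.02,0,0.5,0,0,0,0,-0.5,0,0,0,0,-1,0,0,0,0,-1,0,0,-0.1,0,-1,0,0,-0.3,0,-1,0,0,-0.6,0,-1,0,0,-0.6,0,-1,0,0,-0.6,0,-1,0,0,-0.3,0,-1,0,0,0,0,-1]

```text
t: 29.4
eef_pos: [0.6016, -0.0661, 0.1678]
tool_rot: [0.743, 0.669, 0.002, 0.003]
ft_force: [0.8, 0.1, -1.3]
width: 0.998
finger_force: 0.0
```

Run:
```python
from h import *
go(*at(dock,0,.07),.054,dock[2]+np.pi/2)
```

```text
t 29.4 pos [ 0.6016 -0.0661  0.1678] yaw 1.4667 q6 -0.19 F [ 0.8  0.1 -1.3] w 0.998 ff 0.0
shift units now-axes [-3.519 -1.916  2.269] after-turn axes xy [-2.713 -2.942] turn units -3.79
```

Request:
jog_arm:
  motion: [0,0,0,-0.95,-1,0,0,0,-0.95,-1,0,0,0,-0.95,-1,0,0,0,-0.94,-1,-0.5,-0.53,0,0,-1,-0.5,-0.53,0,0,-1,-0.5,-0.53,0,0,-1,-0.5,-0.53,0,0,-1,-0.5,-0.53,0,0,-1,-0.25,-0.25,0,0,-1,0,0,0,0,-1,0,0,0,0,-1]

```text
t: 30.6
eef_pos: [0.4886, -0.2317, 0.1639]
tool_rot: [0.623, 0.782, 0.0, -0.001]
ft_force: [-0.5, -0.0, 0.1]
width: 1.0
finger_force: 0.0
```

Run:
```python
from h import *
go(*at(dock,0,.07),.054,dock[2]+np.pi/2)
```

```text
t 30.6 pos [ 0.4886 -0.2317  0.1639] yaw 1.7961 q6 -0.88 F [-0.5 -0.   0.1] w 1.000 ff 0.0
shift units now-axes [0.003 0.006 2.199] after-turn axes xy [0.007 0.004] turn units -0.01
```

Request:
jog_arm:
  motion: [0,0,0.3,0,-1,0,0,0.35,0,-1,0,0,0.35,0,-1,0,0,0.35,0,-1,0,0,0.35,0,-1,0,0,0.32,0,-1,0,0,0.15,0,-1,0,0,0,0,-1,0,0,0,0,0,0,0,0,0,0.2,0,0,0,0,0.2,0,0,0,0,0.2]

```text
t: 31.8
eef_pos: [0.4895, -0.2324, 0.057]
tool_rot: [0.623, 0.782, 0.0, 0.001]
ft_force: [-0.3, -0.4, 0.1]
width: 0.721
finger_force: 0.0
```

Request:
jog_arm:
  motion: [0,0,0,0,0.3,0,0,0,0,0.4,0,0,0,0,0.6,0,0,0,0,1]

```text
t: 32.2
eef_pos: [0.4895, -0.2322, 0.0565]
tool_rot: [0.623, 0.782, 0.0, 0.0]
ft_force: [0.8, 1.1, 0.7]
width: 0.502
finger_force: 29.9
```

Request:
jog_arm:
  motion: [0,0,-0.04,0,1,0,0,-0.04,0,1,0,0,-0.04,0,1,0,0,-0.06,0,1,0,0,-0.06,0,1,0,0,-0.06,0,1,0,0,-0.08,0,1,0,0,-0.08,0,1,0,0,-0.08,0,1,0,0,-0.1,0,1,0,0,-0.2,0,1,0,0,-0.3,0,1]

```text
t: 33.4
eef_pos: [0.4883, -0.2317, 0.1136]
tool_rot: [0.623, 0.783, -0.0, -0.001]
ft_force: [0.3, 0.2, -2.4]
width: 0.504
finger_force: 29.9
```

Request:
jog_arm:
  motion: [0,0,-0.4,0,1,0,0,-0.4,0,1,0,0,-0.4,0,1,0,0,-0.3,0,1,0,0,0,0.76,1,0,0,0,0.76,1,0,0,0,0.76,1,0,0,0,0.76,1,0,0,0,0.75,1,0,0,0,0,1,0,0,0,0,1]

```text
t: 34.5
eef_pos: [0.4889, -0.232, 0.1887]
tool_rot: [0.742, 0.67, -0.0, 0.0]
ft_force: [0.5, -0.0, -1.7]
width: 0.506
finger_force: 29.9
```

Run:
```python
from h import *
go(*at(tray,-.045,.05),.041,tray[2]+np.pi/2)
```

```text
t 34.5 pos [ 0.4889 -0.232   0.1887] yaw 1.4681 q6 -0.55 F [ 0.5 -0.  -1.7] w 0.506 ff 29.9
shift units now-axes [5.543 1.848 2.953] after-turn axes xy [5.543 1.847] turn units 0.0
```

Request:
jog_arm:
  motion: [0.3,0.1,0,0,1,0.6,0.2,0,0,1,0.7,0.23,0,0,1,0.7,0.23,0,0,1,0.7,0.23,0,0,1,0.7,0.23,0,0,1,0.7,0.23,0,0,1,0.6,0.2,0,0,1,0.4,0.15,0,0,1,0.14,0.05,0,0,1,0,0,0,0,1,0,0,0,0,1]

```text
t: 35.7
eef_pos: [0.6092, 0.0334, 0.1882]
tool_rot: [0.743, 0.669, -0.001, -0.0]
ft_force: [0.2, -1.8, -2.7]
width: 0.5
finger_force: 29.9
```

Request:
jog_arm:
  motion: [0,0,0.34,0,1,0,0,0.34,0,1,0,0,0.34,0,1,0,0,0.34,0,1,0,0,0.34,0,1,0,0,0.34,0,1,0,0,0.34,0,1,0,0,0.3,0,1,0,0,0.14,0,1,0,0,0.04,0,1,0,0,0.02,0,1,0,0,0,0,1]

```text
t: 36.9
eef_pos: [0.6105, 0.0337, 0.045]
tool_rot: [0.743, 0.669, 0.0, 0.001]
ft_force: [-0.2, 0.2, -1.2]
width: 0.507
finger_force: 29.9
```

Request:
jog_arm:
  motion: [0,0,0.02,0,1,0,0,0.02,0,1,0,0,0,0,1]

```text
t: 37.2
eef_pos: [0.6101, 0.0339, 0.0426]
tool_rot: [0.743, 0.669, 0.0, 0.0]
ft_force: [-0.1, -0.5, -1.4]
width: 0.501
finger_force: 29.9
```

Expected floor contact is at a reported z of about 0.0425.

Request:
jog_arm:
  motion: [0,0,0.02,0,1,0,0,0,0,1]

```text
t: 37.4
eef_pos: [0.6101, 0.0339, 0.0425]
tool_rot: [0.743, 0.669, 0.0, 0.0]
ft_force: [-1.4, 0.0, 4.9]
width: 0.499
finger_force: 30.0
```

Request:
jog_arm:
  motion: [0,0,0.01,0,0.5,0,0,0,0,-0.5,0,0,0,0,-1,0,0,0,0,-1,0,0,-0.1,0,-1,0,0,-0.3,0,-1,0,0,-0.6,0,-1,0,0,-0.6,0,-1,0,0,-0.6,0,-1,0,0,-0.3,0,-1,0,0,0,0,-1]

```text
t: 38.5
eef_pos: [0.6124, 0.0336, 0.17]
tool_rot: [0.743, 0.669, 0.003, 0.003]
ft_force: [-0.1, -0.3, -0.9]
width: 0.998
finger_force: 0.0
```

Run:
```python
from h import *
from bench import viewer
go(.4389,-.0985,.05,.218+np.pi/2)
o=viewer.snapshot("scene")[:,:,::-1].copy();cv2.imwrite("pics/raw_scene1.png",o)
cv2.imwrite("pics/c10.png",crop(o,180,160,130,120,6))
```

```text
t 38.5 pos [0.6124 0.0336 0.17  ] yaw 1.4667 q6 -0.02 F [-0.1 -0.3 -0.9] w 0.998 ff 0.0
shift units now-axes [-2.987 -3.195  2.375] after-turn axes xy [-1.829 -3.959] turn units -3.69
```

View pics/c10.png

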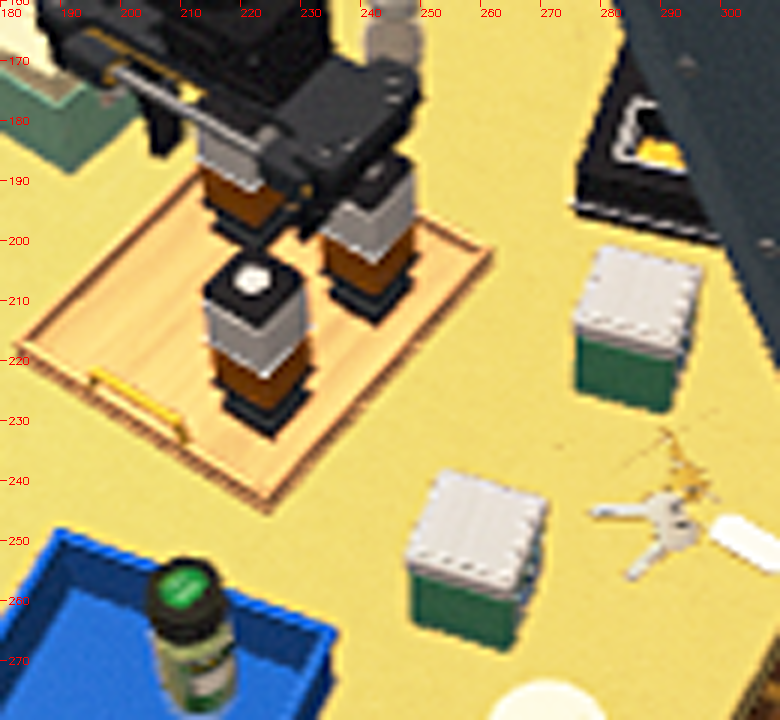

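All three mills are upright on the tray at about (224,230), (242,210) and (222,198), and both tins are where they were. Next I'll lift the first tin.

Request:
jog_arm:
  motion: [0,0,0,-0.93,-1,0,0,0,-0.92,-1,0,0,0,-0.92,-1,0,0,0,-0.92,-1,-0.25,-0.5,0,0,-1,-0.3,-0.66,0,0,-1,-0.3,-0.66,0,0,-1,-0.3,-0.66,0,0,-1,-0.3,-0.66,0,0,-1,-0.28,-0.6,0,0,-1,-0.1,-0.22,0,0,-1,0,0,0,0,-1]

```text
t: 39.75
eef_pos: [0.435, -0.0986, 0.1653]
tool_rot: [0.627, 0.779, -0.0, -0.001]
ft_force: [1.0, 0.5, -0.4]
width: 1.002
finger_force: 0.0
```

Request:
jog_arm:
  motion: [0,0,0,0,-1,0,0,0,0,-1]

```text
t: 39.95
eef_pos: [0.4376, -0.098, 0.1658]
tool_rot: [0.626, 0.78, 0.0, 0.0]
ft_force: [0.5, -0.1, 0.2]
width: 0.999
finger_force: 0.0
```

Run:
```python
from h import *
go(.4389,-.0985,.011,.218+np.pi/2)
```

```text
t 40.0 pos [ 0.4376 -0.098   0.1658] yaw 1.7896 q6 -0.69 F [ 0.5 -0.1  0.2] w 0.999 ff 0.0
shift units now-axes [-0.015  0.02   3.096] after-turn axes xy [-0.016  0.023] turn units 0.01
```

Request:
jog_arm:
  motion: [0,0.02,0.34,0,-1,0,0,0.34,0,-1,0,0,0.34,0,-1,0,0,0.34,0,-1,0,0,0.34,0,-1,0,0,0.34,0,-1,0,0,0.34,0,-1,0,0,0.34,0,-1,0,0,0.28,0,-1,0,0,0.1,0,-1,0,0,0,0,-1]

```text
t: 41.05
eef_pos: [0.4378, -0.0976, 0.0101]
tool_rot: [0.626, 0.78, -0.0, -0.001]
ft_force: [0.5, -0.3, 1.0]
width: 0.998
finger_force: 0.0
```

Request:
jog_arm:
  motion: [0,0,0,0,-0.5,0,0,0,0,-0.4,0,0,0,0,-0.3,0,0,0,0,0,0,0,0,0,0.5,0,0,0,0,1]

```text
t: 41.65
eef_pos: [0.4381, -0.0984, 0.0114]
tool_rot: [0.626, 0.78, 0.0, 0.001]
ft_force: [1.5, 0.9, 4.0]
width: 0.707
finger_force: 30.0
```

Request:
jog_arm:
  motion: [0,0,-0.05,0,1,0,0,-0.1,0,1,0,0,-0.2,0,1,0,0,-0.3,0,1,0,0,-0.3,0,1,0,0,-0.2,0,1,0,0,0,0,1,0,0,0,0,1,0,0,0,0,1]

```text
t: 42.55
eef_pos: [0.4369, -0.0979, 0.0679]
tool_rot: [0.626, 0.78, -0.0, -0.001]
ft_force: [-0.4, 0.2, -0.7]
width: 0.707
finger_force: 30.0
```

Request:
jog_arm:
  motion: [0,0,0,0,1,0,0,0,0,1]

```text
t: 42.75
eef_pos: [0.437, -0.0979, 0.0678]
tool_rot: [0.626, 0.78, -0.0, -0.001]
ft_force: [-0.6, 0.1, -1.2]
width: 0.707
finger_force: 30.0
```

Request:
jog_arm:
  motion: [0,0,0,0,1,0,0,0,0,1]

```text
t: 42.95
eef_pos: [0.4372, -0.0981, 0.0681]
tool_rot: [0.626, 0.78, -0.0, -0.0]
ft_force: [0.3, 0.1, -0.5]
width: 0.707
finger_force: 30.0
```

Run:
```python
from h import *
from bench import viewer,bot
F=[]
for i in range(12):
    viewer.snapshot("scene");F.append(bot.sense()["ft_force"][2])
print(np.mean(F),np.std(F))
go(*at(box,0,.045),.1,box[2]+np.pi/2)
go(*at(box,0,.045),.1,box[2])
s=viewer.snapshot("scene")[:,:,::-1];cv2.imwrite("pics/c11.png",crop(s,170,130,140,120,5))
```

```text
-1.0320065370005906 0.5298801665562468
t 43.5 pos [ 0.4373 -0.0981  0.0684] yaw 1.7886 q6 -0.69 F [ 0.1  0.4 -2.3] w 0.706 ff 30.0
shift units now-axes [ 7.751  3.807 -0.633] after-turn axes xy [8.047 3.133] turn units 0.98
t 43.5 pos [ 0.4373 -0.0981  0.0684] yaw 1.7886 q6 -0.69 F [ 0.1  0.4 -2.3] w 0.706 ff 30.0
shift units now-axes [ 7.751  3.807 -0.633] after-turn axes xy [ 3.133 -8.047] turn units 18.98
```

Tin 1 weighs about 1.0 N, so it's the light one and goes to the box.

Request:
jog_arm:
  motion: [0,0,-0.3,0,1,0,0,-0.4,0,1,0,0,-0.4,0,1,0,0,-0.4,0,1,0,0,-0.4,0,1,0,0,-0.1,0.5,1,0,0,0,0.48,1,0,0,0,0,1]

```text
t: 44.4
eef_pos: [0.4373, -0.0981, 0.1686]
tool_rot: [0.659, 0.752, 0.0, 0.0]
ft_force: [-0.0, 0.7, -0.8]
width: 0.707
finger_force: 30.0
```

Request:
jog_arm:
  motion: [0.3,0.12,0,0,1,0.6,0.23,0,0,1,0.8,0.31,0,0,1,0.8,0.31,0,0,1,0.8,0.31,0,0,1,0.8,0.31,0,0,1,0.8,0.31,0,0,1,0.8,0.31,0,0,1,0.8,0.31,0,0,1,0.8,0.31,0,0,1,0.5,0.2,0,0,1,0.25,0.1,0,0,1]

```text
t: 45.6
eef_pos: [0.5392, 0.3239, 0.1675]
tool_rot: [0.658, 0.753, -0.0, -0.0]
ft_force: [-0.3, 0.6, -0.5]
width: 0.71
finger_force: 30.0
```

Request:
jog_arm:
  motion: [0,0,0,0,1,0,0,0,0,1,0,0,0,0,1]

```text
t: 45.9
eef_pos: [0.5389, 0.3198, 0.1681]
tool_rot: [0.659, 0.752, -0.001, -0.0]
ft_force: [-0.8, -0.6, -1.0]
width: 0.712
finger_force: 30.0
```

Run:
```python
from h import *
go(*at(box,0,.045),.0155,box[2]+np.pi/2)
```

```text
t 45.9 pos [0.5389 0.3198 0.1681] yaw 1.7018 q6 0.23 F [-0.8 -0.6 -1. ] w 0.712 ff 30.0
shift units now-axes [0.034 0.021 3.052] after-turn axes xy [0.031 0.016] turn units -0.02
```

Request:
jog_arm:
  motion: [0.03,0.02,0.3,0,1,0,0,0.34,0,1,0,0,0.34,0,1,0,0,0.34,0,1,0,0,0.34,0,1,0,0,0.34,0,1,0,0,0.34,0,1,0,0,0.34,0,1,0,0,0.2,0,1,0,0,0.1,0,1,0,0,0.02,0,1,0,0,0,0,1]

```text
t: 47.1
eef_pos: [0.5406, 0.3231, 0.0187]
tool_rot: [0.659, 0.752, 0.0, 0.0]
ft_force: [-0.9, 0.2, -0.8]
width: 0.706
finger_force: 30.0
```

Request:
jog_arm:
  motion: [0,0,0.02,0,1,0,0,0.02,0,1,0,0,0,0,1]

```text
t: 47.4
eef_pos: [0.5403, 0.3232, 0.0167]
tool_rot: [0.659, 0.752, 0.0, 0.0]
ft_force: [-0.6, 0.3, -1.4]
width: 0.705
finger_force: 30.0
```

Request:
jog_arm:
  motion: [0,0,0.015,0,1,0,0,0,0,1]

```text
t: 47.6
eef_pos: [0.5402, 0.3231, 0.0157]
tool_rot: [0.659, 0.752, 0.0, 0.0]
ft_force: [-0.1, -1.1, -2.1]
width: 0.706
finger_force: 30.0
```

Request:
jog_arm:
  motion: [0,0,0.02,0,1,0,0,0,0,1]

```text
t: 47.8
eef_pos: [0.5402, 0.3233, 0.0154]
tool_rot: [0.659, 0.752, 0.0, 0.0]
ft_force: [-1.8, -0.0, 4.1]
width: 0.711
finger_force: 30.0
```

Request:
jog_arm:
  motion: [0,0,0,0,0,0,0,0,0,-1,0,0,0,0,-1,0,0,0,0,-1,0,0,-0.1,0,-1,0,0,-0.3,0,-1,0,0,-0.6,0,-1,0,0,-0.6,0,-1,0,0,-0.6,0,-1,0,0,-0.6,0,-1,0,0,-0.2,0,-1,0,0,0,0,-1]

```text
t: 49.0
eef_pos: [0.5415, 0.3237, 0.1671]
tool_rot: [0.659, 0.752, 0.002, 0.001]
ft_force: [0.3, -0.1, -1.1]
width: 1.0
finger_force: 0.0
```

Run:
```python
from h import *
from bench import viewer
go(.4411,.0822,.011,.176+np.pi/2)
s=viewer.snapshot("scene")[:,:,::-1];cv2.imwrite("pics/c11.png",crop(s,150,190,150,120,5))
```

```text
t 49.0 pos [0.5415 0.3237 0.1671] yaw 1.7032 q6 0.23 F [ 0.3 -0.1 -1.1] w 1.000 ff 0.0
shift units now-axes [-4.526 -2.642  3.104] after-turn axes xy [-4.403 -2.822] turn units -0.5
```

View pics/c11.png

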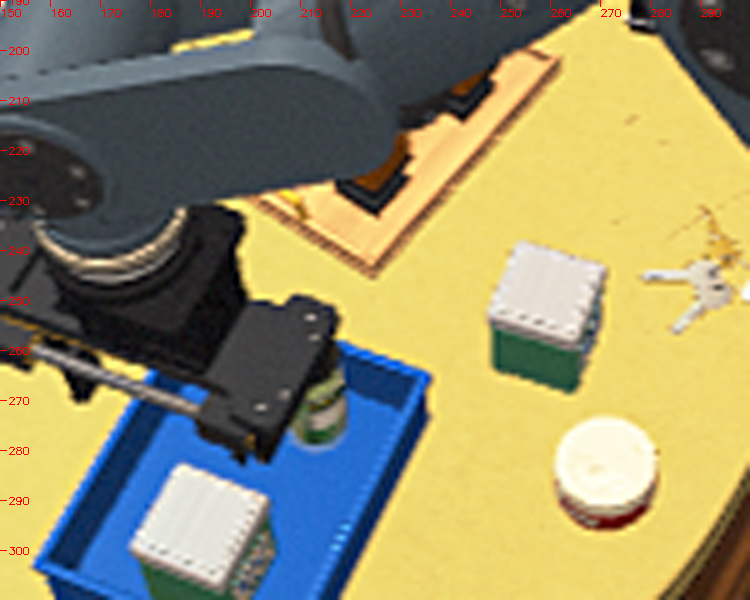

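The light tin stands upright in the box at about (188,295). The second tin at (260,249) hasn't moved, so I'll fetch it.

Request:
jog_arm:
  motion: [0,0,0,-0.5,-1,-0.3,-0.2,0,0,-1,-0.6,-0.38,0,0,-1,-0.7,-0.45,0,0,-1,-0.7,-0.45,0,0,-1,-0.7,-0.45,0,0,-1,-0.7,-0.45,0,0,-1,-0.5,-0.32,0,0,-1,-0.2,-0.12,0,0,-1,0,0,0,0,-1,0,0,0,0,-1,0,0,0,0,-1]

```text
t: 50.25
eef_pos: [0.4405, 0.0828, 0.1644]
tool_rot: [0.642, 0.767, 0.0, -0.0]
ft_force: [-0.5, 0.5, -0.1]
width: 0.999
finger_force: 0.0
```

Run:
```python
from h import *
go(.4411,.0822,.011,.176+np.pi/2)
```

```text
t 50.2 pos [0.4405 0.0828 0.1644] yaw 1.7479 q6 -0.24 F [-0.5  0.5 -0.1] w 0.999 ff 0.0
shift units now-axes [-0.015  0.008  3.067] after-turn axes xy [-0.014  0.009] turn units 0.01
```

Request:
jog_arm:
  motion: [0,0,0.34,0,-1,0,0,0.34,0,-1,0,0,0.34,0,-1,0,0,0.34,0,-1,0,0,0.34,0,-1,0,0,0.34,0,-1,0,0,0.34,0,-1,0,0,0.34,0,-1,0,0,0.26,0,-1,0,0,0.1,0,-1,0,0,0,0,-1]

```text
t: 51.35
eef_pos: [0.4399, 0.0826, 0.0099]
tool_rot: [0.642, 0.767, -0.0, -0.0]
ft_force: [-1.0, -0.0, -0.1]
width: 0.999
finger_force: 0.0
```

Request:
jog_arm:
  motion: [0,0,0,0,-0.5,0,0,0,0,-0.4,0,0,0,0,-0.3,0,0,0,0,0,0,0,0,0,0.5,0,0,0,0,1]

```text
t: 51.95
eef_pos: [0.4423, 0.0817, 0.0113]
tool_rot: [0.642, 0.766, 0.002, 0.002]
ft_force: [4.4, 1.1, 5.2]
width: 0.706
finger_force: 30.0
```

Request:
jog_arm:
  motion: [0,0,-0.05,0,1,0,0,-0.1,0,1,0,0,-0.3,0,1,0,0,-0.5,0,1,0,0,-0.6,0,1,0,0,-0.6,0,1,0,0,-0.6,0,1,0,0,-0.4,0,1,0,0,0,0,1,0,0,0,0,1]

```text
t: 52.95
eef_pos: [0.4382, 0.0819, 0.1674]
tool_rot: [0.642, 0.767, -0.001, -0.001]
ft_force: [-0.6, 1.2, -4.2]
width: 0.707
finger_force: 30.0
```

Run:
```python
from h import *
from bench import viewer,bot
F=[]
for i in range(6):
    viewer.snapshot("scene");F.append(bot.sense()["ft_force"][2])
print(np.mean(F),np.std(F))
go(*at(tray,.045,.048),.017,tray[2]+np.pi/2)
```

```text
-3.605613359904595 0.3691616321329917
t 53.2 pos [0.439  0.0819 0.167 ] yaw 1.7467 q6 -0.24 F [ 0.2 -0.1 -3. ] w 0.710 ff 30.0
shift units now-axes [-2.071  4.914  2.985] after-turn axes xy [-0.639  5.286] turn units 3.2
```

The second tin weighs about 3.6 N, so it's the full one and goes to the tray.

Request:
jog_arm:
  motion: [0,0,0,0.8,1,0,0,0,0.8,1,0,0,0,0.8,1,0,0,0,0.8,1,-0.05,0.4,0,0,1,-0.1,0.75,0,0,1,-0.1,0.85,0,0,1,-0.1,0.85,0,0,1,-0.1,0.85,0,0,1,-0.1,0.85,0,0,1,-0.06,0.5,0,0,1,-0.03,0.24,0,0,1]

```text
t: 54.45
eef_pos: [0.702, 0.0217, 0.1662]
tool_rot: [0.743, 0.669, -0.0, 0.0]
ft_force: [-0.1, 0.8, -3.6]
width: 0.707
finger_force: 30.0
```

Request:
jog_arm:
  motion: [0,0,0,0,1,0,0,0,0,1,0,0,0,0,1]

```text
t: 54.75
eef_pos: [0.698, 0.0232, 0.1673]
tool_rot: [0.743, 0.67, -0.001, -0.001]
ft_force: [-0.0, -0.8, -3.1]
width: 0.706
finger_force: 30.0
```

Run:
```python
from h import *
go(*at(tray,.045,.048),.017,tray[2]+np.pi/2)
```

```text
t 54.8 pos [0.698  0.0232 0.1673] yaw 1.4678 q6 -0.02 F [-0.  -0.8 -3.1] w 0.706 ff 30.0
shift units now-axes [-0.006  0.022  3.006] after-turn axes xy [-0.005  0.013] turn units 0.0
```

Request:
jog_arm:
  motion: [0,0.015,0.3,0,1,0,0,0.34,0,1,0,0,0.34,0,1,0,0,0.34,0,1,0,0,0.34,0,1,0,0,0.34,0,1,0,0,0.34,0,1,0,0,0.3,0,1,0,0,0.2,0,1,0,0,0.1,0,1,0,0,0.02,0,1,0,0,0,0,1]

```text
t: 55.95
eef_pos: [0.7016, 0.0226, 0.023]
tool_rot: [0.743, 0.67, 0.001, 0.001]
ft_force: [-1.4, 0.1, 7.2]
width: 0.712
finger_force: 30.0
```

Request:
jog_arm:
  motion: [0,0,0.02,0,1,0,0,0.02,0,1,0,0,0,0,1]

```text
t: 56.25
eef_pos: [0.7022, 0.0225, 0.0231]
tool_rot: [0.743, 0.67, 0.001, 0.001]
ft_force: [-1.8, -0.6, 14.6]
width: 0.711
finger_force: 30.0
```

Run:
```python
from h import *
from bench import viewer
s=viewer.snapshot("scene")[:,:,::-1];t=viewer.snapshot("top")[:,:,::-1]
cv2.imwrite("pics/raw_s2.png",s);cv2.imwrite("pics/raw_t2.png",t)
cv2.imwrite("pics/c12.png",np.hstack([crop(s,175,165,80,85,6),crop(t,195,160,53,85,6)]))
```

```text
(no output)
```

View pics/c12.png

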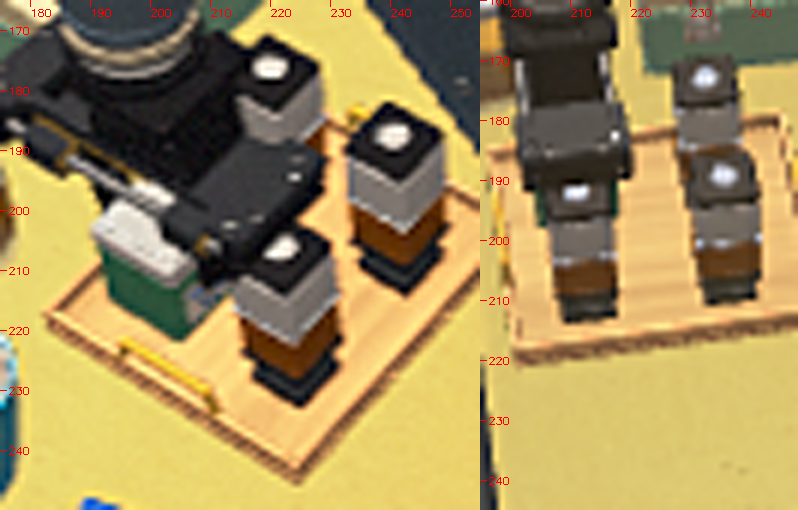

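The gripper body is resting on the cap of the near mill at top (211,192). With the tool 31 mm short, the body bottom is level with the mill tops. I'll lift off, set the tin on the worktop and grip it about 11 mm higher.

Request:
jog_arm:
  motion: [0,0,-0.15,0,1,0,0,-0.4,0,1,0,0,-0.6,0,1,0,0,-0.6,0,1,0,0,-0.6,0,1,0,0,-0.5,0,1,0,0,0,0,1,0,0,0,0,1]

```text
t: 57.15
eef_pos: [0.7002, 0.0227, 0.1603]
tool_rot: [0.743, 0.67, 0.0, 0.0]
ft_force: [-0.5, 0.6, -3.3]
width: 0.709
finger_force: 30.0
```

Run:
```python
from h import *
go(.441,.08,.0113,tray[2]+np.pi/2)
```

```text
t 57.1 pos [0.7002 0.0227 0.1603] yaw 1.4675 q6 -0.02 F [-0.5  0.6 -3.3] w 0.709 ff 30.0
shift units now-axes [ 0.606 -5.277  2.979] after-turn axes xy [ 0.607 -5.275] turn units -0.0
```

Request:
jog_arm:
  motion: [0.03,-0.3,0,0,1,0.06,-0.6,0,0,1,0.09,-0.8,0,0,1,0.09,-0.8,0,0,1,0.09,-0.8,0,0,1,0.09,-0.8,0,0,1,0.09,-0.6,0,0,1,0.06,-0.4,0,0,1,0,-0.17,0,0,1,0,0,0,0,1,0,0,0,0,1]

```text
t: 58.25
eef_pos: [0.4429, 0.0793, 0.1604]
tool_rot: [0.743, 0.67, 0.0, 0.001]
ft_force: [0.4, 0.7, -2.5]
width: 0.707
finger_force: 30.0
```

Request:
jog_arm:
  motion: [0,0,0.3,0,1,0,0,0.34,0,1,0,0,0.34,0,1,0,0,0.34,0,1,0,0,0.34,0,1,0,0,0.34,0,1,0,0,0.34,0,1,0,0,0.3,0,1,0,0,0.2,0,1,0,0,0.08,0,1,0,0,0.02,0,1,0,0,0,0,1]

```text
t: 59.45
eef_pos: [0.4421, 0.0796, 0.0138]
tool_rot: [0.743, 0.67, 0.0, 0.0]
ft_force: [0.8, -0.4, -3.7]
width: 0.711
finger_force: 30.0
```

Request:
jog_arm:
  motion: [0,0,0.02,0,1,0,0,0,0,1]

```text
t: 59.65
eef_pos: [0.4418, 0.0797, 0.0131]
tool_rot: [0.743, 0.67, 0.0, 0.0]
ft_force: [-1.1, 0.9, -3.7]
width: 0.708
finger_force: 30.0
```

Request:
jog_arm:
  motion: [0,0,0.02,0,1,0,0,0.02,0,1,0,0,0,0,1]

```text
t: 59.95
eef_pos: [0.4417, 0.0797, 0.0112]
tool_rot: [0.743, 0.67, 0.0, 0.0]
ft_force: [-0.6, 0.1, 3.3]
width: 0.71
finger_force: 30.0
```

Request:
jog_arm:
  motion: [0,0,0,0,0,0,0,0,0,-0.8,0,0,0,0,-0.8,0,0,-0.12,0,-0.8,0,0,-0.12,0,-0.8,0,0,0,0,-0.8,0,0,0,0,-0.8]

```text
t: 60.65
eef_pos: [0.4417, 0.0797, 0.0229]
tool_rot: [0.743, 0.67, 0.0, 0.0]
ft_force: [-0.0, -0.2, 0.0]
width: 0.898
finger_force: 0.0
```

Request:
jog_arm:
  motion: [0,0,0,0,-0.4,0,0,0,0,0,0,0,0,0,0.5,0,0,0,0,1,0,0,0,0,1,0,0,-0.05,0,1,0,0,-0.1,0,1,0,0,-0.1,0,1,0,0,-0.1,0,1,0,0,0,0,1]

```text
t: 61.65
eef_pos: [0.4419, 0.0797, 0.0409]
tool_rot: [0.743, 0.67, 0.001, 0.001]
ft_force: [0.4, 0.1, -3.1]
width: 0.707
finger_force: 30.0
```

Request:
jog_arm:
  motion: [0,0,-0.2,0,1,0,0,-0.4,0,1,0,0,-0.5,0,1,0,0,-0.5,0,1,0,0,-0.5,0,1,0,0,-0.3,0,1,0,0,0,0,1,0,0,0,0,1]

```text
t: 62.45
eef_pos: [0.4409, 0.0797, 0.1602]
tool_rot: [0.743, 0.67, -0.0, -0.0]
ft_force: [0.0, -0.1, -3.0]
width: 0.706
finger_force: 30.0
```

Run:
```python
from h import *
go(*at(tray,.045,.048),.0285,tray[2]+np.pi/2)
```

```text
t 62.5 pos [0.4409 0.0797 0.1602] yaw 1.4675 q6 0.03 F [ 0.  -0.1 -3. ] w 0.706 ff 30.0
shift units now-axes [-0.598  5.244  2.633] after-turn axes xy [-0.6    5.244] turn units -0.0
```

Request:
jog_arm:
  motion: [0,0,-0.2,0,1,-0.04,0.3,0,0,1,-0.07,0.6,0,0,1,-0.09,0.8,0,0,1,-0.09,0.8,0,0,1,-0.09,0.8,0,0,1,-0.09,0.8,0,0,1,-0.07,0.6,0,0,1,-0.04,0.4,0,0,1,-0.02,0.14,0,0,1,0,0,0,0,1,0,0,0,0,1]

```text
t: 63.65
eef_pos: [0.6969, 0.0233, 0.1691]
tool_rot: [0.743, 0.67, -0.001, -0.001]
ft_force: [0.2, -0.8, -3.5]
width: 0.705
finger_force: 30.0
```

Run:
```python
from h import *
go(*at(tray,.045,.048),.0285,tray[2]+np.pi/2)
```

```text
t 63.6 pos [0.6969 0.0233 0.1691] yaw 1.4677 q6 -0.02 F [ 0.2 -0.8 -3.5] w 0.705 ff 30.0
shift units now-axes [-0.005  0.044  2.813] after-turn axes xy [-0.004  0.034] turn units -0.0
```

Request:
jog_arm:
  motion: [0,0.03,0.3,0,1,0,0,0.34,0,1,0,0,0.34,0,1,0,0,0.34,0,1,0,0,0.34,0,1,0,0,0.34,0,1,0,0,0.34,0,1,0,0,0.24,0,1,0,0,0.14,0,1,0,0,0.04,0,1,0,0,0,0,1,0,0,0,0,1]

```text
t: 64.85
eef_pos: [0.7012, 0.0226, 0.033]
tool_rot: [0.743, 0.67, 0.001, 0.001]
ft_force: [-0.1, 0.3, -3.1]
width: 0.705
finger_force: 30.0
```

Request:
jog_arm:
  motion: [0,0,0.02,0,1,0,0,0.02,0,1,0,0,0,0,1]

```text
t: 65.15
eef_pos: [0.7004, 0.0227, 0.0303]
tool_rot: [0.743, 0.67, 0.0, 0.0]
ft_force: [0.0, -0.6, -4.3]
width: 0.709
finger_force: 30.0
```

Request:
jog_arm:
  motion: [0,0,0.02,0,1,0,0,0.015,0,1,0,0,0,0,1]

```text
t: 65.45
eef_pos: [0.7005, 0.0227, 0.0286]
tool_rot: [0.743, 0.67, 0.0, 0.0]
ft_force: [0.0, -0.5, -1.7]
width: 0.709
finger_force: 30.0
```

Request:
jog_arm:
  motion: [0,0,0.01,0,1,0,0,0,0,1]

```text
t: 65.65
eef_pos: [0.7005, 0.0226, 0.0285]
tool_rot: [0.743, 0.67, 0.0, 0.0]
ft_force: [-1.4, -0.1, 2.0]
width: 0.709
finger_force: 30.0
```

The tin touched down at 0.0285 as predicted. Now I'll release it and lift clear.

Request:
jog_arm:
  motion: [0,0,0,0,0,0,0,0,0,-0.8,0,0,0,0,-0.8,0,0,-0.1,0,-0.8,0,0,-0.3,0,-0.8,0,0,-0.6,0,-0.8,0,0,-0.6,0,-1,0,0,-0.6,0,-1,0,0,-0.6,0,-1,0,0,-0.3,0,-1,0,0,0,0,-1]

```text
t: 66.75
eef_pos: [0.7025, 0.0225, 0.1868]
tool_rot: [0.743, 0.67, 0.002, 0.003]
ft_force: [1.1, -0.5, 0.4]
width: 0.994
finger_force: 0.0
```

Request:
jog_arm:
  motion: [-0.8,0,0,0,-1,-0.8,0,0,0,-1,-0.8,0,0,0,-1,-0.8,0,0,0,-1,-0.8,0,0,0,-1,-0.8,0,0,0,-1,0,0,0,0,-1,0,0,0,0,-1]

```text
t: 67.55
eef_pos: [0.6743, -0.2167, 0.1807]
tool_rot: [0.743, 0.669, -0.0, -0.002]
ft_force: [-0.8, -0.2, -0.2]
width: 1.002
finger_force: 0.0
```

Run:
```python
from h import *
from bench import viewer,bot
print(bot.sense()["eef_pos"],bot.sense()["width"])
s=viewer.snapshot("scene")[:,:,::-1];t=viewer.snapshot("top")[:,:,::-1]
S=viewer.camera_params("scene")
# compare predicted outlines: tops of mills/tin, plus rocker, numerically
g=cv2.cvtColor(s,cv2.COLOR_BGR2GRAY)
for n,p,h in(("B",(.6888,-.0743),.124),("A",(.5999,-.0656),.124),("C",(.6101,.0339),.124)):
    u=proj(S,[(*p,h)])[0];x,y=u.round().astype(int)
    m=(g[y-7:y+8,x-7:x+8]>190).astype(np.uint8);k=cv2.connectedComponentsWithStats(m)
    print(n,u.round(1),[(np.round(c+[x-7,y-7],1).tolist(),int(a[4])) for c,a in zip(k[3][1:],k[2][1:])])
hsv=cv2.cvtColor(s,cv2.COLOR_BGR2HSV)
for n,p,z in(("tin tray",(.7005,.0226),.0795),("tin box",(.5402,.3232),.0775)):
    u=proj(S,[(*p,z)])[0];x,y=u.round().astype(int)
    w=((hsv[y-20:y+21,x-20:x+21,1]<40)&(hsv[y-20:y+21,x-20:x+21,2]>150)).astype(np.uint8)
    k=cv2.connectedComponentsWithStats(w);i=1+k[2][1:,4].argmax();print(n,u.round(1),(k[3][i]+[x-20,y-20]).round(1),k[2][i,4])
asc()
```

```text
[ 0.67434208 -0.21665297  0.18072268] 1.001826881883447
B [219.7 176. ] [([220.1, 170.8], 53), ([219.5, 176.0], 12)]
A [240.4 187.3] [([240.9, 181.4], 50), ([240.5, 187.0], 12)]
C [221.9 206.4] [([216.6, 201.4], 14), ([227.9, 201.1], 15), ([221.8, 206.4], 14)]
tin tray [202.3 201.8] [202.3 202.7] 237
tin box [189.4 293.9] [200.5 288.4] 328
184 .........------YYYYYYYYYYYYYYYYYY
185 ..--------------YYYYYYYYYYYYYYYYY
186 YYY-----------.-YYYYYYYYYYYYYYYYY
187 YY-----------YYY-YYYYYYYYYYYYYYYY
188 Y-----------RRRR--YYYYYYYYYYYYYYY
189 ---------RRRRRYRR.YYYYYYYYYYYYYYY
190 ------RRRRRRRRYRRY-YYYYYYYYYYYYYY
191 ----YYRRRYRRRRRRRRY-YYYYYYYYYYYYY
192 .---YY-RRYRRRRRR-RYY-YYYYYYYYYYYY
193 ..--YY--RRRRR----YY-.-YYYYYYYYYYY
194 -..--YYY-R----YYYY-----YYYYYYYYYY
195 --..--YYY--YYY-Y------.-YYYYYYYYY
196 ---..--YYYYY------------YYYYYYYYY
```

Run:
```python
from h import *
from bench import viewer
S=viewer.camera_params("scene")
s=viewer.snapshot("scene")[:,:,::-1];hsv=cv2.cvtColor(s,cv2.COLOR_BGR2HSV)
x0,y0=165,262
c=hsv[y0:330,x0:230]
for r in range(0,68,1):
    print(y0+r,''.join('W' if p[1]<50 and p[2]>150 else('g' if 60<p[0]<95 and p[1]>80 else('b' if 98<p[0]<125 and p[1]>120 else '.')) for p in c[r]))
for q in((200.5,288.4),):
    w=ray(S,q,.0775);d=w[:2]-box[:2];k=box[2];print(w,np.cos(k)*d[0]+np.sin(k)*d[1],-np.sin(k)*d[0]+np.cos(k)*d[1])
```

```text
262 ...............Wbbbbbbbbbbbbbbbbbbbbbbbb............bbbbbbbbbbbbb
263 ...............bbbbbbbbbbbbbbbbbbbbbbbbb.............bbbbbbbbbbbb
264 ..............Wbbbbbbbbbbbbbbbbbbbbbbbbbb.............bbbbbbbbbbb
265 ..............bbbbbbbbbbbbbbbbbbbbbbbbbb..............bbbbbbbbbbb
266 .............bbbbbbbbbbbbbbbbbbbbbbbbbbb..............bbbbbbbbbbb
267 .............bbbbbbbbbbbbbbbbbbbbbbbbbbb.............gbbbbbbbbbbb
268 ............bbbbbbbbbbbbbbbbbbbbbbbbbbbb.............bbbbbbbbbbbb
269 ...........Wbbbbbbbbbbbbbbbbbbbbbbbbbbbbb.............bbbbbbbbbbb
270 ...........bbbbbbbbbbbbbbbbbbbbbbbbbbbbbb.............bbbbbbbbbbb
271 ...........bbbbbbbbbbbbbbbbbbbbbbbbbbbbbb.............bbbbbbbbbbb
272 .........Wbbbbbbbbbbbbbbbbbbbbbbbbbbbbbbb..........W..bbbbbbbbbbb
273 .........bbbbbbbbbbbbbbbbbbbbbbbbbbbbbbbbb......WW.W..bbbbbbbbbbb
274 ........Wbbbbbbbbbbbbbbbbbbbbbbbbbbbbbbbbb......WWW...bbbbbbbbbbb
275 ........bbbbbbbbbbbbbbbbbbbbbbbbbbbbbbbbbbb...........bbbbbbbbbbb
276 .......bbbbbbbbbbbbbbbbbbbbbbbbbb.bbbbbbbbb.....gg....bbbbbbbbbbb
277 .......bbbbbbbbbbbbbbbbbbbbbbbb.WWWW.bbbbbbb..
[... 3035 characters left out ...]
.......................bbbbbbbbbbbbbbbbbbbbbbb..................
322 ..........................bbbbbbbbbbbbbbbbbbbb...................
323 .............................bbbbbbbbbbbbbbbbb...................
324 ...............................bbbbbbbbbbbbbb....................
325 ..................................bbbbbbbbbbb....................
326 ....................................bbbbbbbb.....................
327 .......................................bbbbb.....................
328 ........................................bbb......................
329 .................................................................
[0.52216757 0.29279061 0.0775    ] -0.02091622550410821 0.01891974188152372
```

The announced knock has moved the light tin to about (-21, +19) mm in the box frame. It is still upright and inside the limits. The mills and the full tin are where I placed them, and the rocker is off, so I'm handing in.

```bash
python3 -c "
from bench import bot
print(bot.finish_job())"
```

```text
the job is handed in; nothing more can be done
None
```

I handed the job in with the dock off, all three mills and the full tin upright on the tray, and the light tin upright in the blue box; it got knocked about 3 cm there but stayed within limits, and no verdict came back.

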